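# Set and cam-lock the length stop of a cut-off jig with wrung setting blocks

### The job

Set the sliding length stop of the cut-off jig from the two bright steel setting blocks. Wring the short block onto the long one that already lies in the jig's bed: lay it on the bed with its end face touching the long block's end but staggered about half a width towards the open front, then, faces touching, slide it back until it is in line and home against the back lip. Bring the stop up until saw guide, blocks and stop touch with no gap, only then flip the cam lever over towards the saw guide, fully home, so that the stop is clamped; leave the blocks in place and the other things on the bench undisturbed.

Things in the scene. Friction and masses are not known exactly. Their poses are not given: they have to be found in the camera images.
- jig: Cut-off jig bolted to the bench: grey base plate 110 x 330 x 12 mm with a dark grey bed (front, 40 mm wide), a dark slotted saw guide 60 mm tall at the +y end of the bed, and behind the bed a rail with the sliding stop. Origin under the base; +x to the back, +y along bed and rail to the saw guide. Place and yaw vary.
- bed_corner (a point): Fixed corner of the jig's bed: z = 0 is the bed's top (30 mm over the bench), y = 0 the saw guide's face (guide at y > 0), x = 0 the front face of the back lip (6 mm high, 6 mm thick). Axes as the jig. The bed spans x = -34 to 6, y = 0 to -290 mm. Blocks lie on it, backs to the lip. The rail behind is centred at x = 46 mm, 24 wide, its top 2 mm below the bed's.
- long_block_center (a point): Centre of the long setting block: bright steel bar 28 x 80 x 28 mm (80 along its y), about 0.45 kg, loose. It already lies in the bed within 1 mm of the lip, its end up to 4 mm short of the saw guide. To end touching the guide: y = -40 mm from bed_corner.
- short_block_center (a point): Centre of the short setting block: bright steel bar 28 x 60 x 28 mm (60 along its y; either end will do), about 0.35 kg, loose on the bench. Grasp it across its 28 mm width, fingertips over 7 mm above its underside so that they clear the lip. To end at x = -14, y = -110, z = 14 mm from bed_corner, in line with the long block.
- stop (a joint): Position of the sliding stop on its rail, m: 0 far from the saw guide (measuring face at y = -223 mm from bed_corner), growing towards the guide, at most 0.100. It reads 0.083 when guide, long block, short block and stop all touch. Friction 2.5 N, damping 8 N s/m; stays where it is left. Clamped it needs over 10 N to shift.
- stop_foot (a point): Middle of the back face (away from the saw guide) of the stop's aluminium foot, which hangs over the bed: 29 mm wide across the bed, from 2 to 28 mm above it, 16 mm thick along the rail; this point is 15 mm above the bed. Push here along +y of bed_corner to bring the stop up. Axes as bed_corner.
- lever (a joint): Cam lever angle, rad: 0 open (leans 30 degrees from upright, away from the saw guide), grows as it is flipped up and over towards the guide; 1.83 end stop, locked, 15 degrees above level, pointing to the guide. From about 1.0 the cam bites and needs force (up to about 8 N at the ball); over centre at 1.70. It stays where left. Pushing it over also pushes the stop towards the guide.
- lever_ball (a point): Centre of the red ball, 22 mm in diameter, at the end of the cam lever, 65 mm from the hinge; an 8 mm rod joins them. The ball can turn between two fingers that pinch it along x of bed_corner (across the rail). With the lever open the ball stands up to 120 mm above the bench; do not knock it while carrying.
- lever_hinge (a point): Centre of the cam lever's hinge on the stop's carriage, over the rail, 44 mm above the bench. Axes as bed_corner: the hinge axis is x, the lever swings in the y-z plane. The carriage is 41 mm wide, 44 mm long and reaches 7 mm above this point.
- bench_block: Black steel bench block, 44 x 66 x 22 mm, a bystander beside the short block; origin at the centre of its underside. Leave it.
- loupe: Black eye loupe, 34 mm wide, 30 mm tall, a bystander; origin at the centre of its underside.
- cutters: Black-handled cutters, 31 x 89 x 9 mm, lying in front of the jig, a bystander; origin at the centre of the underside.
- blue_box: Small open blue box, 44 x 64 x 15 mm, a bystander; origin at the centre of its underside.
- enamel_jar: White-lidded jar, 42 mm wide, 58 mm tall, a bystander; origin at the centre of its underside.
Things that resemble listed ones, but are neither listed nor needed, are in the scene too. Leave any blue or pink look-alike of the part that bears short_block_center alone.

How it is judged:
By the outcome, as a careful person would: the job done as asked, in the order asked, and still so for the second after the job is handed in, with the robot touching nothing.
It also fails if it takes over 72 s, if anything falls off the work surface, if the arm or the gripper's body presses on something with over 40 N, if the wrist force passes 120 N, or if a joint passes its speed limit or range.

### The arm

A 6-joint arm with a two-finger parallel gripper is mounted at the origin on a cart in front of the work surface, level with it; the furniture and walls round the work are solid. World frame = base frame: x ahead of the robot, y to its left, z up, the work surface at z = 0. Lengths are in m, angles in rad, forces in N, time in s.
With the tool pointing down it reaches from about 0.25 to 0.775 m from the base axis. Payload 4 kg.
Tool frame: the origin (TCP) lies at the very end of the fingers, on their centre line; the grasp point (between the pads) lies 19 mm behind it; z points along the fingers, x is the direction in which the jaws open and shut, and the axes are right-handed (so a half turn about z gives the same grasp; the last joint's range is limited). The gripper opens to 94 mm and grips with 3 to 60 N. Pads are 16 mm wide; open, the fingers measure 119 mm over their backs; the gripper's body (75 mm by 177 mm) begins 78 mm behind the grasp point.
Start: joints at [-1.253, 0.087, 1.371, -0, 1.684, -0.103], TCP at [0.225, -0.502, 0.206] pointing down, gripper open.
Joint ranges: [-3.1, 3.1], [-0.76, 2.03], [0.27, 2.55], [-1.08, 4.22], [0.17, 2.65], [-2.57, 2.57]. Speed limits (rad/s): [2.79, 2.79, 3.14, 3.14, 3.14, 3.14].

### API

Orientations are given as [roll, pitch, yaw] about the fixed x, y, z axes, in that order (R = Rz(yaw) Ry(pitch) Rx(roll)).
In Python, from bench import robot, cams, ticket gives the robot as it stands.
- The arm moves only by the tool jog_arm, never from a script. Its argument "series" is a list of rows, each an object of numbers: "x", "y", "z": the shift along the tool's x, y, z in m; "rx", "ry", "rz": the turn, a rotation vector about the tool's x, y, z in degrees. A call has 1 to 12 rows; each row shifts and turns the pose as measured when the row begins, along the tool's axes as they then stand; what a row does not reach is not made up. A row lasts 1/12 s, in which the tool goes at most 41.7 mm and 7.16 degrees, less where a joint would pass 70% of its speed; a pose out of reach is approached as far as the arm can. A call with a gripper value outside its range is refused whole. "claw" is the opening, from 0 (shut) to 1 (fully open), set as the call begins (left out, the last holds). The fingers move at their own pace and stop on an object; the grip force is fixed at half the most. Time passes only in rows, so rows that do not move let the fingers close. It gives the time, the measured TCP pose, the force and the opening at its end, in the units of the state.
- robot.get_obs(): the state, without advancing time (a new reading comes with each control period).
- cams.snapshot(name): name is "scene" or "top" or "wrist"; returns a dict with "img" (420x560x3 uint8, red, green, blue), "mtx" (3x3 intrinsics, pixels), "origin" and "attitude" of the camera in the world. Camera axes: x right, y down, z forward; pixel columns grow to the right and rows downward; lengths in m; the calibration is good to about 2 mm. The wrist camera is an equidistant fisheye: a pixel r from the principal point sees the ray r / f radians off the axis. A picture is of the moment at which its call begins. There is no depth.
- ticket.close_job(): hands the job in, once; it reports no verdict.
Trained networks look in a picture, given as the dict that the camera call returned (one of the last four; its "shot" number tells which), for a name from the list of things; names that differ only in an ending like _2 or _b are one class to them, and where a whole thing is asked for, a point or a joint stands for the part that bears it (a point fixed in the world has none). Each returns a list of dicts, best first, with "p" (0 to 1); they miss things now and then, are a little off and sometimes report something else, mostly with a low value. They report only what shows in the picture. A call takes as long as a camera call. They do not tell look-alikes from the thing itself.
- cams.look_for(thing, picture): "bbox" ([left, top, width, height] in pixels, round what is visible of it).
The state is a dict: "time": time; "joint_positions": joint angles; "qvel": joint speeds; "joint_torque": joint torques, N m; "tool_pos": TCP position; "ee_rot": TCP orientation; "wrist_force": force on the tool from outside, world axes, zero at the start; "wrist_torque": the same for the moment, N m; "width": finger opening in m.
Only numpy, scipy, OpenCV 4.12 (cv2) and the standard library are available. Lean on these libraries where they do the work, as an engineer would, in place of code of your own. Each camera call takes 0.05 s, during which the arm holds its last target.

## Working session

There is one attempt and no reset: what is moved stays moved. The work goes in short steps, Python scripts to look and compute and a tool call to move; the robot and the scene stay as the last step left them, time stands still between calls to the robot, and variables do not carry over. Pictures are saved under pics/ and viewed, and the job is handed in when it is done.

Besides the shell and the picture viewer there is one more tool, called after "Call:" by a JSON object that holds its "method" and its "body". jog_arm: Moves the arm, as the interface text tells. Its arguments: {"type":"object","properties":{"series":{"type":"array","items":{"type":"object","properties":{"x":{"type":"number"},"y":{"type":"number"},"z":{"type":"number"},"rx":{"type":"number"},"ry":{"type":"number"},"rz":{"type":"number"}}}},"claw":{"type":"number"}},"required":["series"]}

```bash
ls; mkdir -p pics; cat > h.py <<'E'
import numpy as np, cv2
from scipy.spatial.transform import Rotation as R
from bench import robot, cams, ticket
def snap(n,fn=None):
    s=cams.snapshot(n)
    if fn: cv2.imwrite('pics/'+fn, s['img'][:,:,::-1])
    return s
def att(s):
    a=np.array(s['attitude'],float)
    return a if a.shape==(3,3) else R.from_euler('xyz',a).as_matrix() if a.size==3 else R.from_quat(a).as_matrix()
def ray(s,u,v,fish=False):
    K=np.array(s['mtx']); x=(u-K[0,2])/K[0,0]; y=(v-K[1,2])/K[1,1]
    if fish:
        r=np.hypot(x,y); d=np.array([x/r*np.sin(r),y/r*np.sin(r),np.cos(r)]) if r>1e-9 else np.array([0,0,1.])
    else: d=np.array([x,y,1.])
    return att(s)@(d/np.linalg.norm(d))
def onz(s,u,v,z,fish=False):
    d=ray(s,u,v,fish); o=np.array(s['origin']); return o+d*(z-o[2])/d[2]
def proj(s,P,fish=False):
    K=np.array(s['mtx']); p=att(s).T@(np.array(P)-np.array(s['origin']))
    if fish:
        th=np.arctan2(np.hypot(p[0],p[1]),p[2]); ph=np.arctan2(p[1],p[0]); x,y=th*np.cos(ph),th*np.sin(ph)
    else: x,y=p[0]/p[2],p[1]/p[2]
    return np.array([K[0,0]*x+K[0,2],K[1,1]*y+K[1,2]])
E
python3 - <<'E'
from h import *
print(robot.get_obs())
for n in ['scene','top','wrist']:
    s=snap(n,n+'0.png'); print(n,s['mtx'],s['origin'],s['attitude'])
    for t in ['jig','long_block_center','short_block_center','stop','lever_ball','bench_block','loupe','cutters','blue_box','enamel_jar','stop_foot']:
        try: print(t,[(np.round(d['bbox'],0).tolist(),round(d['p'],2)) for d in cams.look_for(t,s)[:4]])
        except Exception as e: print(t,e)
E
```

```text
pics
{'time': 0.0, 'joint_positions': array([-1.25314296e+00,  8.79549362e-02,  1.37222784e+00, -5.57431052e-06,
        1.68354388e+00, -1.03111907e-01]), 'qvel': array([-0.00084174, -0.00014908,  0.00024145,  0.00102662,  0.00132994,
        0.00089155]), 'joint_torque': array([ 6.44188058e-04, -3.40183568e+01, -3.02424109e+01,  7.16948742e-02,
        3.28317506e-02, -1.72288233e-04]), 'tool_pos': array([ 0.22447626, -0.50153289,  0.20431757]), 'ee_rot': array([-3.14137851e+00,  2.12323916e-03, -1.15003144e+00]), 'wrist_force': array([-0.98734463,  0.09170067, -0.21693038]), 'wrist_torque': array([0.04653858, 0.01285472, 0.00209297]), 'width': 0.09418792431776087}
scene [[459.4315919    0.         282.00803112]
 [  0.         459.4315919  201.14448758]
 [  0.           0.           1.        ]] [0.09920684 0.73987913 0.92390241] [-2.29611415  0.01954246 -2.7085517 ]
jig [([178.0, 219.0, 106.0, 139.0], 0.73), ([239.0, 221.0, 14.0, 32.0], 0.18)]
long_block_center [([212.0, 300.0, 28.0, 34.0], 0.74), ([169.0, 286.0, 15.0, 17.0], 0.42)]
short_block_center [([349.0, 166.0, 17.0, 11.0],
[... 1195 characters left out ...]
, 0.67)]
cutters []
blue_box [([186.0, 264.0, 28.0, 4.0], 0.67), ([225.0, 156.0, 26.0, 21.0], 0.66), ([309.0, 224.0, 22.0, 19.0], 0.59)]
enamel_jar [([133.0, 172.0, 15.0, 14.0], 0.72)]
stop_foot [([223.0, 191.0, 18.0, 33.0], 0.83)]
wrist [[325.1922621    0.         280.61317044]
 [  0.         325.1922621  211.70482505]
 [  0.           0.           1.        ]] [ 0.28779414 -0.47335763  0.38298535] [ 2.90370816e+00 -6.52096434e-04 -1.14909192e+00]
jig []
long_block_center []
short_block_center [([345.0, 24.0, 33.0, 59.0], 0.94), ([259.0, 10.0, 28.0, 55.0], 0.72), ([107.0, 0.0, 26.0, 31.0], 0.62)]
stop []
lever_ball []
bench_block []
loupe []
cutters []
blue_box []
enamel_jar []
stop_foot []
```

```bash
python3 - <<'E'
import cv2
a=cv2.imread('pics/scene0.png'); cv2.imwrite('pics/scene0c.png',cv2.resize(a[130:360,120:400],None,fx=2.6,fy=2.6,interpolation=cv2.INTER_CUBIC))
a=cv2.imread('pics/top0.png'); cv2.imwrite('pics/top0c.png',cv2.resize(a[140:290,120:440],None,fx=2.5,fy=2.5,interpolation=cv2.INTER_CUBIC))
E
```

```text
(no output)
```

View pics/scene0c.png

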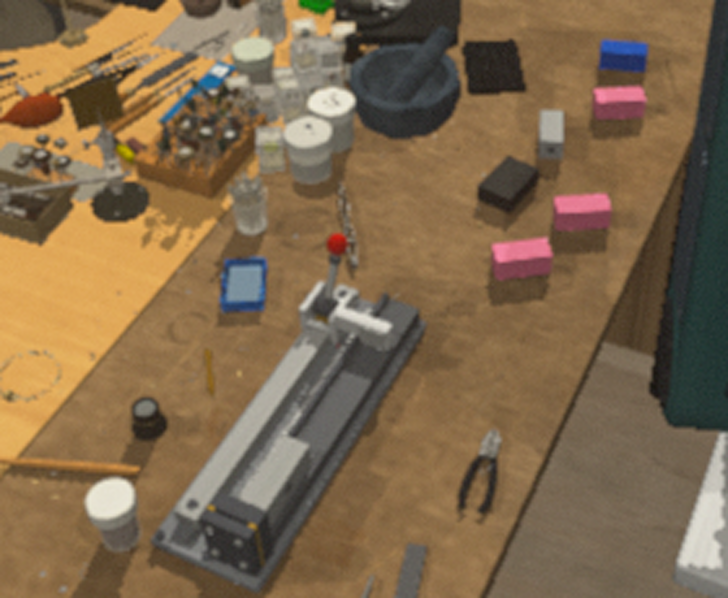

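View pics/top0c.png

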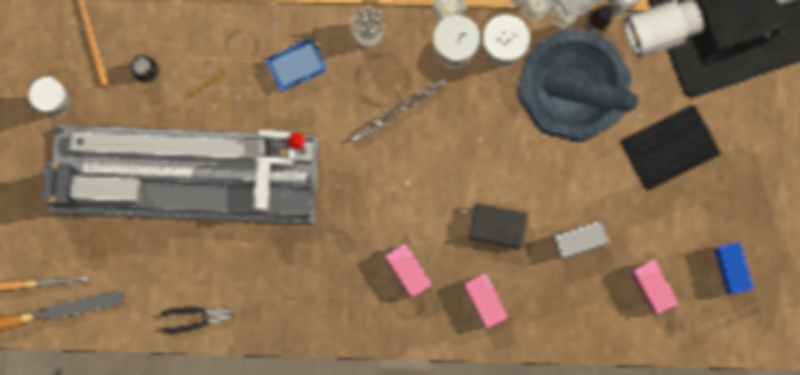

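View pics/wrist0.png

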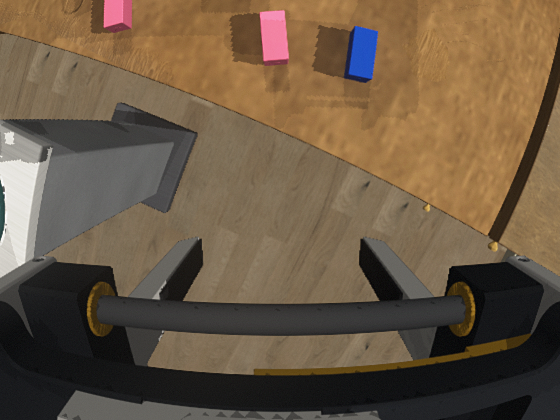

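The steel block is at about (352, 236) in the top view, next to the black bench block. The jig is on the left with its guide at the +y end. The pink and blue bars are decoys.

```bash
python3 - <<'E'
from h import *
s=snap('top'); f=lambda u,v:(120+u/2.5,140+v/2.5)
for n,u,v,z in [('short',581,239,.028),('bench',498,225,.022),('ball',297,141,.12),
 ('blkUL',555,238,.028),('blkUR',602,224,.028),('blkLR',607,243,.028),('blkLL',561,257,.028),
 ('baseUL',57,128,.012),('baseUR',316,138,.012),('baseLR',313,221,.012),('baseLL',50,212,.012),
 ('longL UL',74,177,.058),('UR',139,179,.058),('LR',139,202,.058),('foot L',257,180,.058),('foot bot',260,208,.058)]:
    print(n,np.round(onz(s,*f(u,v),z),4))
E
```

```text
short [ 0.442 -0.332  0.028]
bench [ 0.4571 -0.2305  0.022 ]
ball [0.5387 0.014  0.12  ]
blkUL [ 0.4424 -0.3001  0.028 ]
blkUR [ 0.4612 -0.3576  0.028 ]
blkLR [ 0.438  -0.3638  0.028 ]
blkLL [ 0.4193 -0.3077  0.028 ]
baseUL [0.5646 0.3221 0.012 ]
baseUR [ 0.561  -0.0021  0.012 ]
baseLR [ 0.4567 -0.0021  0.012 ]
baseLL [0.4588 0.3241 0.012 ]
longL UL [0.4973 0.2863 0.058 ]
UR [0.497  0.2076 0.058 ]
LR [0.469  0.2061 0.058 ]
foot L [0.4998 0.0649 0.058 ]
foot bot [0.4658 0.0599 0.058 ]
```

Call:
{"method": "jog_arm", "body": {"series": [{"rz": -7},{"rz": -7},{"rz": -7},{"rz": -7},{"rz": -7},{"rz": -7},{"rz": -7},{"rz": -7},{"rz": -7},{"rz": -7},{"rz": -7},{"rz": -7}]}}

```text
invalid input
```

```bash
cat >> h.py <<'E'
def rel(x,y,z,yaw_deg):
    o=robot.get_obs(); M=R.from_euler('xyz',o['ee_rot'])
    T=R.from_euler('xyz',[np.pi,0,np.radians(yaw_deg)])
    d=M.inv().apply(np.array([x,y,z])-o['tool_pos'])
    print('t',round(o['time'],2),'pos',np.round(o['tool_pos'],4),'rpy',np.round(np.degrees(o['ee_rot']),2),'w',round(o['width'],4),'F',np.round(o['wrist_force'],1))
    print('shift mm',np.round(d*1000,1),'rot deg',np.round(np.degrees((M.inv()*T).as_rotvec()),2))
E
python3 -c "
from h import *
rel(.42,-.40,.2,18)"
```

```text
t 1.85 pos [ 0.2247 -0.5021  0.2055] rpy [ 1.800e+02 -1.000e-02 -6.589e+01] w 0.0942 F [-0.2  0.4 -0.5]
shift mm [ -13.4 -220.     5.5] rot deg [ 1.000e-02 -1.000e-02 -8.389e+01]
```

Call:
{"method": "jog_arm", "body": {"series": [{"x": 0,"y": 0,"z": 0,"rx": 0,"ry": 0,"rz": -7},{"x": 0,"y": 0,"z": 0,"rx": 0,"ry": 0,"rz": -7}], "claw": 1}}

```text
time: 2.02
tool_pos: [0.2247, -0.5021, 0.2055]
ee_rot: [-3.142, -0.0, -0.898]
wrist_force: [0.0, 0.4, 0.5]
width: 0.0941
```

Call:
{"method": "jog_arm", "body": {"series": [{"rz": -7},{"rz": -7},{"rz": -7},{"rz": -7},{"rz": -7},{"rz": -7},{"rz": -7},{"rz": -7},{"rz": -7},{"rz": -7}], "claw": 1}}

```text
invalid input
```

```bash
python3 -c "
from h import *
rel(.442,-.36,.17,18)"
```

```text
t 2.02 pos [ 0.2247 -0.5021  0.2055] rpy [-1.800e+02 -1.000e-02 -5.145e+01] w 0.0941 F [0.  0.4 0.5]
shift mm [  24.3 -258.5   35.5] rot deg [  0.    -0.   -69.45]
```

```bash
cat >> h.py <<'E'
def plan(x,y,z,yaw_deg,n):
    rel(x,y,z,yaw_deg); o=robot.get_obs(); p=o['tool_pos']; y0=np.degrees(o['ee_rot'][2]); dy=(yaw_deg-y0+180)%360-180
    w=(np.array([x,y,z])-p)/n
    for i in range(n):
        M=R.from_euler('xyz',[np.pi,0,np.radians(y0+dy*i/n)]); d=M.inv().apply(w)*1000
        print(np.round(d,0),round(-dy/n,1))
E
python3 -c "
from h import *
plan(.442,-.36,.17,18,10)"
```

```text
t 2.02 pos [ 0.2247 -0.5021  0.2055] rpy [-1.800e+02 -1.000e-02 -5.145e+01] w 0.0941 F [0.  0.4 0.5]
shift mm [  24.3 -258.5   35.5] rot deg [  0.    -0.   -69.45]
[  2. -26.   4.] -6.9
[  6. -25.   4.] -6.9
[  9. -25.   4.] -6.9
[ 11. -23.   4.] -6.9
[ 14. -22.   4.] -6.9
[ 17. -20.   4.] -6.9
[ 19. -18.   4.] -6.9
[ 21. -15.   4.] -6.9
[ 23. -13.   4.] -6.9
[ 24. -10.   4.] -6.9
```

Call:
{"method": "jog_arm", "body": {"series": [{"x": 0.002,"y": -0.026,"z": 0.004,"rx": 0,"ry": 0,"rz": -7},{"x": 0.006,"y": -0.025,"z": 0.004,"rx": 0,"ry": 0,"rz": -7},{"x": 0.009,"y": -0.025,"z": 0.004,"rx": 0,"ry": 0,"rz": -7},{"x": 0.011,"y": -0.023,"z": 0.004,"rx": 0,"ry": 0,"rz": -7},{"x": 0.014,"y": -0.022,"z": 0.004,"rx": 0,"ry": 0,"rz": -7},{"x": 0.017,"y": -0.02,"z": 0.004,"rx": 0,"ry": 0,"rz": -7},{"x": 0.019,"y": -0.018,"z": 0.004,"rx": 0,"ry": 0,"rz": -7},{"x": 0.021,"y": -0.015,"z": 0.004,"rx": 0,"ry": 0,"rz": -7},{"x": 0.023,"y": -0.013,"z": 0.004,"rx": 0,"ry": 0,"rz": -7},{"x": 0.024,"y": -0.01,"z": 0.004,"rx": 0,"ry": 0,"rz": -7},{"x": 0,"y": 0,"z": 0,"rx": 0,"ry": 0,"rz": 0}]}}

```text
time: 2.93
tool_pos: [0.4472, -0.35, 0.1635]
ee_rot: [3.139, 0.0, 0.359]
wrist_force: [-0.7, -0.3, -0.4]
width: 0.0941
```

```bash
python3 -c "
from h import *
rel(.442,-.332,.05,18)
s=snap('wrist','w1.png')
print(s['origin'],s['attitude'])
print([(np.round(d['bbox'],0).tolist(),round(d['p'],2)) for d in cams.look_for('short_block_center',s)])
"
```

```text
t 2.93 pos [ 0.4472 -0.35    0.1635] rpy [1.7984e+02 2.0000e-02 2.0580e+01] w 0.0941 F [-0.7 -0.3 -0.4]
shift mm [  1.5 -19.  113.5] rot deg [0.16 0.01 2.58]
[ 0.42465814 -0.28508942  0.34078984] [2.90136570e+00 1.33171667e-03 3.60097068e-01]
[([177.0, 222.0, 57.0, 36.0], 0.97), ([223.0, 28.0, 59.0, 39.0], 0.72), ([196.0, 332.0, 30.0, 3.0], 0.58)]
```

View pics/w1.png

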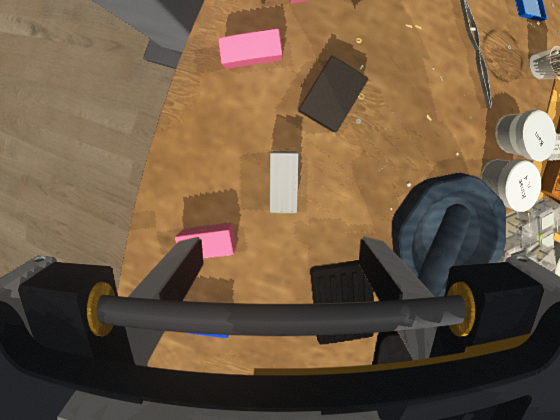

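```bash
python3 -c "
from h import *
s=snap('wrist')
im=s['img'][140:225,258:310].astype(int)
sat=im.max(2)-im.min(2); m=((sat<25)&(im.max(2)>150)).astype(np.uint8)
n,l,st,c=cv2.connectedComponentsWithStats(m); k=1+np.argmax(st[1:,4]); print(st[k])
ys,xs=np.nonzero(l==k)
P=np.array([onz(s,x+258,y+140,.028,True)[:2] for x,y in zip(xs,ys)])
r=cv2.minAreaRect((P*1000).astype(np.float32)); print(r, P.mean(0))
a=cv2.resize(s['img'][130:235,240:330][:,:,::-1],None,fx=6,fy=5.7,interpolation=cv2.INTER_NEAREST); cv2.imwrite('pics/w1c.png',a)
"
```

```text
[  15   11   29   59 1661]
((443.50482177734375, -328.5476379394531), (27.018203735351562, 57.451904296875), 19.955360412597656) [ 0.44311894 -0.32828146]
```

View pics/w1c.png

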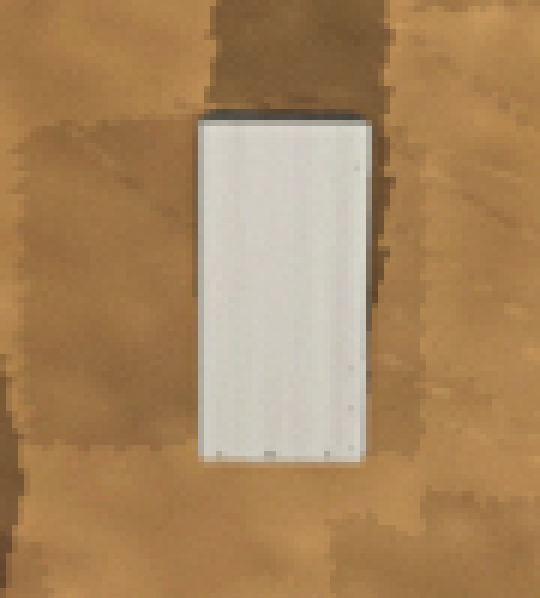

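```bash
python3 -c "
from h import *
rel(.4435,-.329,.009,20)"
```

```text
t 3.08 pos [ 0.4442 -0.3533  0.1647] rpy [1.7969e+02 1.5000e-01 2.0050e+01] w 0.0937 F [-0.2  0.1  0. ]
shift mm [  8.1 -24.  155.5] rot deg [0.31 0.15 0.05]
```

Call:
{"method": "jog_arm", "body": {"series": [{"x": 0.004,"y": -0.012,"z": 0.025,"rx": 0,"ry": 0,"rz": 0},{"x": 0.004,"y": -0.012,"z": 0.035,"rx": 0,"ry": 0,"rz": 0},{"x": 0,"y": 0,"z": 0.035,"rx": 0,"ry": 0,"rz": 0},{"x": 0,"y": 0,"z": 0.02,"rx": 0,"ry": 0,"rz": 0},{"x": 0,"y": 0,"z": 0,"rx": 0,"ry": 0,"rz": 0}], "claw": 0.65}}

```text
time: 3.5
tool_pos: [0.4414, -0.3368, 0.052]
ee_rot: [3.122, -0.001, 0.333]
wrist_force: [-0.7, -0.1, -0.7]
width: 0.0643
```

```bash
python3 -c "
from h import *
rel(.4435,-.329,.009,20)"
```

```text
t 3.5 pos [ 0.4414 -0.3368  0.052 ] rpy [ 1.789e+02 -5.000e-02  1.911e+01] w 0.0643 F [-0.7 -0.1 -0.7]
shift mm [ 4.5 -7.5 42.9] rot deg [ 1.1  -0.04 -0.89]
```

Call:
{"method": "jog_arm", "body": {"series": [{"x": 0.004,"y": -0.007,"z": 0.01,"rx": 1.1,"ry": 0,"rz": -0.9},{"x": 0,"y": 0,"z": 0.015,"rx": 0,"ry": 0,"rz": 0},{"x": 0,"y": 0,"z": 0.012,"rx": 0,"ry": 0,"rz": 0},{"x": 0,"y": 0,"z": 0,"rx": 0,"ry": 0,"rz": 0}]}}

```text
time: 3.83
tool_pos: [0.4424, -0.3328, 0.0171]
ee_rot: [3.139, -0.003, 0.343]
wrist_force: [-0.0, 0.7, -0.4]
width: 0.0612
```

```bash
python3 -c "
from h import *
rel(.4435,-.329,.009,20)"
```

```text
t 3.83 pos [ 0.4424 -0.3328  0.0171] rpy [ 1.7985e+02 -1.7000e-01  1.9670e+01] w 0.0612 F [-0.   0.7 -0.4]
shift mm [ 2.3 -3.2  8.1] rot deg [ 0.15 -0.17 -0.33]
```

Call:
{"method": "jog_arm", "body": {"series": [{"x": 0.002,"y": -0.003,"z": 0.006,"rx": 0,"ry": 0,"rz": -0.3},{"x": 0,"y": 0,"z": 0.001,"rx": 0,"ry": 0,"rz": 0},{"x": 0,"y": 0,"z": 0,"rx": 0,"ry": 0,"rz": 0}]}}

```text
time: 4.08
tool_pos: [0.4446, -0.3309, 0.0122]
ee_rot: [3.135, -0.005, 0.348]
wrist_force: [0.0, -0.3, 0.2]
width: 0.0615
```

```bash
python3 -c "
from h import *
rel(.4435,-.329,.009,20)
s=snap('wrist','w2.png')"
```

```text
t 4.08 pos [ 0.4446 -0.3309  0.0122] rpy [179.65  -0.3   19.92] w 0.0615 F [ 0.  -0.3  0.2]
shift mm [-0.4 -2.2  3.2] rot deg [ 0.35 -0.3  -0.08]
```

View pics/w2.png

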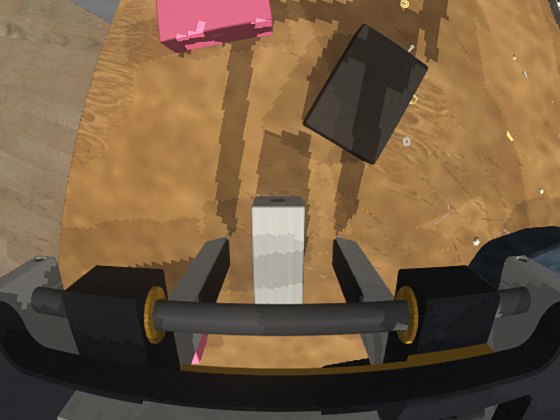

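The steel block sits centred between the fingers (columns 252-305). I'll go down 3 mm and close.

Call:
{"method": "jog_arm", "body": {"series": [{"x": 0,"y": -0.002,"z": 0.003,"rx": 0.3,"ry": -0.3,"rz": 0},{"x": 0,"y": 0,"z": 0,"rx": 0,"ry": 0,"rz": 0}]}}

```text
time: 4.3
tool_pos: [0.4447, -0.3293, 0.0104]
ee_rot: [3.139, -0.001, 0.348]
wrist_force: [0.7, -0.2, 0.1]
width: 0.0611
```

Call:
{"method": "jog_arm", "body": {"series": [{"x": 0,"y": 0,"z": 0.0005,"rx": 0,"ry": 0,"rz": 0},{"x": 0,"y": 0,"z": 0,"rx": 0,"ry": 0,"rz": 0},{"x": 0,"y": 0,"z": 0,"rx": 0,"ry": 0,"rz": 0},{"x": 0,"y": 0,"z": 0,"rx": 0,"ry": 0,"rz": 0},{"x": 0,"y": 0,"z": 0,"rx": 0,"ry": 0,"rz": 0}], "claw": 0}}

```text
time: 4.72
tool_pos: [0.4452, -0.3297, 0.011]
ee_rot: [3.137, -0.001, 0.349]
wrist_force: [-2.3, -0.7, 1.4]
width: 0.031
```

```bash
python3 -c "
from h import *
rel(.4435,-.329,.009,20)"
```

```text
t 4.72 pos [ 0.4452 -0.3297  0.011 ] rpy [ 1.7975e+02 -5.0000e-02  1.9970e+01] w 0.031 F [-2.3 -0.7  1.4]
shift mm [-1.3 -1.3  2. ] rot deg [ 0.25 -0.05 -0.03]
```

Call:
{"method": "jog_arm", "body": {"series": [{"x": 0,"y": 0,"z": 0,"rx": 0,"ry": 0,"rz": 0},{"x": 0,"y": 0,"z": 0,"rx": 0,"ry": 0,"rz": 0},{"x": 0,"y": 0,"z": -0.01,"rx": 0,"ry": 0,"rz": 0},{"x": 0,"y": 0,"z": -0.03,"rx": 0,"ry": 0,"rz": 0},{"x": 0,"y": 0,"z": -0.04,"rx": 0,"ry": 0,"rz": 0},{"x": 0,"y": 0,"z": -0.04,"rx": 0,"ry": 0,"rz": 0},{"x": 0,"y": 0,"z": -0.04,"rx": 0,"ry": 0,"rz": 0},{"x": 0,"y": 0,"z": -0.03,"rx": 0,"ry": 0,"rz": 0},{"x": 0,"y": 0,"z": 0,"rx": 0,"ry": 0,"rz": 0}]}}

```text
time: 5.47
tool_pos: [0.4405, -0.3243, 0.2011]
ee_rot: [-3.125, 0.008, 0.349]
wrist_force: [1.0, -1.4, -2.4]
width: 0.0276
```

```bash
python3 -c "
from h import *
plan(.462,.165,.2,-0.5,14)"
```

```text
t 5.47 pos [ 0.4405 -0.3243  0.2011] rpy [-179.03    0.47   19.98] w 0.0276 F [ 1.  -1.4 -2.4]
shift mm [ 187.4 -452.4    7.3] rot deg [-0.88  0.63 20.47]
[ 13. -32.   0.] 1.5
[ 13. -33.   0.] 1.5
[ 12. -33.   0.] 1.5
[ 11. -33.   0.] 1.5
[ 10. -34.   0.] 1.5
[  9. -34.   0.] 1.5
[  8. -34.   0.] 1.5
[  7. -34.   0.] 1.5
[  7. -34.   0.] 1.5
[  6. -35.   0.] 1.5
[  5. -35.   0.] 1.5
[  4. -35.   0.] 1.5
[  3. -35.   0.] 1.5
[  2. -35.   0.] 1.5
```

Call:
{"method": "jog_arm", "body": {"series": [{"x": 0.013,"y": -0.032,"z": 0,"rx": -0.9,"ry": 0.6,"rz": 1.5},{"x": 0.013,"y": -0.033,"z": 0,"rx": 0,"ry": 0,"rz": 1.5},{"x": 0.012,"y": -0.033,"z": 0,"rx": 0,"ry": 0,"rz": 1.5},{"x": 0.011,"y": -0.033,"z": 0,"rx": 0,"ry": 0,"rz": 1.5},{"x": 0.01,"y": -0.034,"z": 0,"rx": 0,"ry": 0,"rz": 1.5},{"x": 0.009,"y": -0.034,"z": 0,"rx": 0,"ry": 0,"rz": 1.5},{"x": 0.008,"y": -0.034,"z": 0,"rx": 0,"ry": 0,"rz": 1.5},{"x": 0.007,"y": -0.034,"z": 0,"rx": 0,"ry": 0,"rz": 1.5},{"x": 0.007,"y": -0.034,"z": 0,"rx": 0,"ry": 0,"rz": 1.5},{"x": 0.006,"y": -0.035,"z": 0,"rx": 0,"ry": 0,"rz": 1.5},{"x": 0.005,"y": -0.035,"z": 0,"rx": 0,"ry": 0,"rz": 1.5}]}}

```text
time: 6.38
tool_pos: [0.4546, 0.0722, 0.1818]
ee_rot: [-3.134, 0.021, 0.031]
wrist_force: [0.7, 0.4, -3.8]
width: 0.0277
```

```bash
python3 -c "
from h import *
plan(.462,.155,.19,-0.5,4)"
```

```text
t 6.38 pos [0.4546 0.0722 0.1818] rpy [-179.58    1.22    1.8 ] w 0.0277 F [ 0.7  0.4 -3.8]
shift mm [  9.8 -82.6  -7.8] rot deg [-0.4   1.23  2.3 ]
[  2. -21.  -2.] 0.6
[  2. -21.  -2.] 0.6
[  2. -21.  -2.] 0.6
[  2. -21.  -2.] 0.6
```

Call:
{"method": "jog_arm", "body": {"series": [{"x": 0.002,"y": -0.027,"z": -0.003,"rx": -0.4,"ry": 1.2,"rz": 1.1},{"x": 0.002,"y": -0.027,"z": -0.003,"rx": 0,"ry": 0,"rz": 1.1},{"x": 0.002,"y": -0.02,"z": -0.002,"rx": 0,"ry": 0,"rz": 0},{"x": 0,"y": 0,"z": 0,"rx": 0,"ry": 0,"rz": 0},{"x": 0,"y": 0,"z": 0,"rx": 0,"ry": 0,"rz": 0}]}}

```text
time: 6.8
tool_pos: [0.4522, 0.1572, 0.178]
ee_rot: [-3.14, 0.019, 0.002]
wrist_force: [0.5, -0.5, -4.0]
width: 0.0276
```

```bash
python3 -c "
from h import *
s=snap('wrist','w3.png'); snap('scene','s3.png');snap('top','t3.png')
rel(.462,.155,.19,-0.5)"
```

```text
t 6.95 pos [0.4528 0.1557 0.1788] rpy [-1.7991e+02  1.0000e+00 -7.0000e-02] w 0.0275 F [-0.1 -0.2 -3.6]
shift mm [  9.    0.7 -11.4] rot deg [-0.09  1.    0.43]
```

View pics/w3.png

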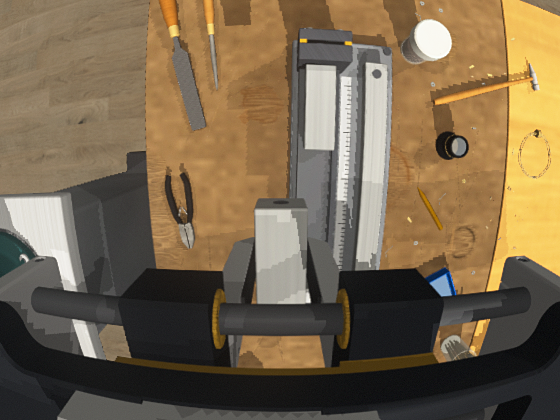

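The gripped block shows at (280, 250). The long block is at columns 305-335, rows 65-150, with the saw guide at rows 30-65. Zooming in for corners.

```bash
python3 -c "
import cv2
a=cv2.imread('pics/w3.png'); cv2.imwrite('pics/w3c.png',cv2.resize(a[20:170,280:400],None,fx=5,fy=4,interpolation=cv2.INTER_CUBIC))
a=cv2.imread('pics/w3.png'); cv2.imwrite('pics/w3d.png',cv2.resize(a[190:310,220:400],None,fx=4,fy=4,interpolation=cv2.INTER_CUBIC))
"
```

```text
(no output)
```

View pics/w3c.png

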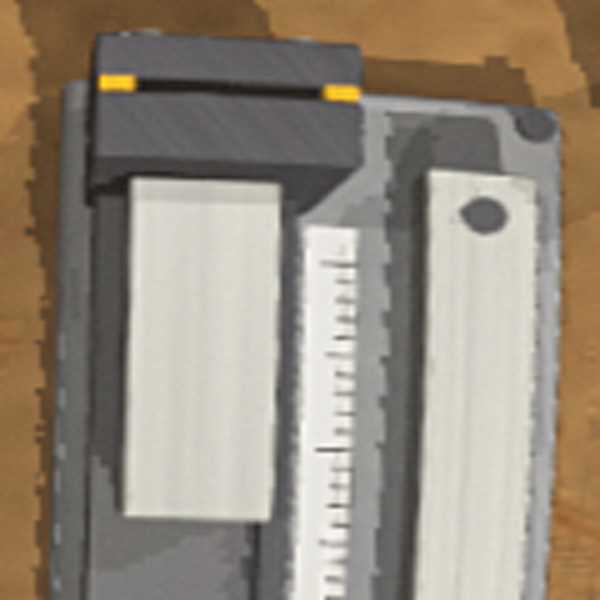

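View pics/w3d.png

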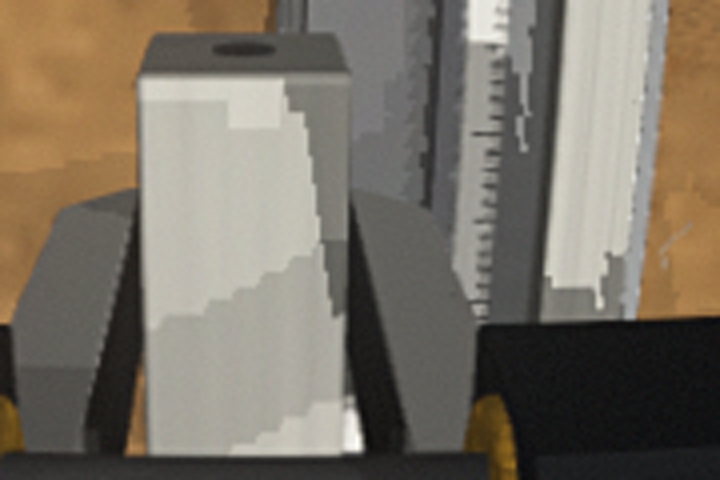

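```bash
python3 -c "
from h import *
s=snap('wrist')
f=lambda u,v:(280+(u+.5)/5-.5,20+(v+.5)/4-.5)
for n,u,v,z in [('longTL',132,178,.058),('TR',281,183,.058),('BR',270,521,.058),('BL',123,517,.058),
 ('guide BL top? z.072',95,155,.072),('same .09',95,155,.09),('guideBR',359,163,.072),('g .09',359,163,.09),('baseTL',64,85,.012),('baseTR',558,108,.012),('baseR low',548,590,.012),('baseL low',48,590,.012),('rail UL',429,170,.028),('rail UR',537,178,.028),('rail BL',416,590,.028),('rail BR',523,590,.028)]:
    print(n,np.round(onz(s,*f(u,v),z,True)*1000,1))
g=lambda u,v:(220+(u+.5)/4-.5,190+(v+.5)/4-.5)
z=robot.get_obs()['tool_pos'][2]-.0108+.028
for u,v in [(139,76),(350,73),(147,440),(345,440)]: print(np.round(onz(s,*g(u,v),z,True)*1000,1))
rel(.462,.155,.19,-0.5)
"
```

```text
longTL [475.  290.3  58. ]
TR [502.3 290.   58. ]
BR [500.6 210.9  58. ]
BL [473.4 211.4  58. ]
guide BL top? z.072 [467.8 292.4  72. ]
same .09 [467.1 288.1  90. ]
guideBR [514.2 292.3  72. ]
g .09 [510.6 288.   90. ]
baseTL [463.5 326.6  12. ]
baseTR [571.5 326.5  12. ]
baseR low [569.9 191.9  12. ]
baseL low [460.2 189.9  12. ]
rail UL [537.7 302.   28. ]
rail UR [560.9 301.9  28. ]
rail BL [535.9 192.6  28. ]
rail BR [559.1 193.3  28. ]
[441.1 187.2 196.5]
[467.8 187.7 196.5]
[440.9 135.2 196.5]
[468.4 135.5 196.5]
t 7.0 pos [0.4531 0.1556 0.1793] rpy [-1.799e+02  9.500e-01 -1.000e-01] w 0.0278 F [-1.  -0.2 -3. ]
shift mm [  8.7   0.5 -10.9] rot deg [-0.1   0.95  0.4 ]
```

Call:
{"method": "jog_arm", "body": {"series": [{"x": 0.008,"y": -0.006,"z": 0.02,"rx": 0,"ry": 1.0,"rz": 0.9},{"x": 0.008,"y": -0.006,"z": 0.03,"rx": 0,"ry": 0,"rz": 0},{"x": 0.005,"y": -0.003,"z": 0.03,"rx": 0,"ry": 0,"rz": 0},{"x": 0,"y": 0,"z": 0.02,"rx": 0,"ry": 0,"rz": 0},{"x": 0,"y": 0,"z": 0,"rx": 0,"ry": 0,"rz": 0}]}}

```text
time: 7.42
tool_pos: [0.4791, 0.1653, 0.0797]
ee_rot: [-3.139, -0.012, -0.029]
wrist_force: [-1.2, -0.3, -3.5]
width: 0.0279
```

```bash
python3 -c "
from h import *
rel(.474,.170,.060,-1)"
```

```text
t 7.42 pos [0.4791 0.1653 0.0797] rpy [-179.85   -0.68   -1.65] w 0.0279 F [-1.2 -0.3 -3.5]
shift mm [-5.4 -4.5 19.6] rot deg [-0.14 -0.68 -0.65]
```

Call:
{"method": "jog_arm", "body": {"series": [{"x": -0.005,"y": -0.004,"z": 0.01,"rx": 0,"ry": -0.7,"rz": -0.6},{"x": 0,"y": 0,"z": 0.01,"rx": 0,"ry": 0,"rz": 0},{"x": 0,"y": 0,"z": 0,"rx": 0,"ry": 0,"rz": 0},{"x": 0,"y": 0,"z": 0,"rx": 0,"ry": 0,"rz": 0}]}}

```text
time: 7.75
tool_pos: [0.4753, 0.1675, 0.0602]
ee_rot: [-3.139, -0.001, -0.022]
wrist_force: [0.3, -0.3, -4.0]
width: 0.0274
```

```bash
python3 -c "
from h import *
rel(.474,.170,.045,-1)
s=snap('wrist','w4.png')
a=s['img'][:,:,::-1]; cv2.imwrite('pics/w4c.png',cv2.resize(a[20:320,220:420],None,fx=3,fy=2,interpolation=cv2.INTER_CUBIC))"
```

```text
t 7.75 pos [0.4753 0.1675 0.0602] rpy [-1.7985e+02 -4.0000e-02 -1.2400e+00] w 0.0274 F [ 0.3 -0.3 -4. ]
shift mm [-1.4 -2.4 15.2] rot deg [-0.15 -0.04 -0.24]
```

View pics/w4c.png

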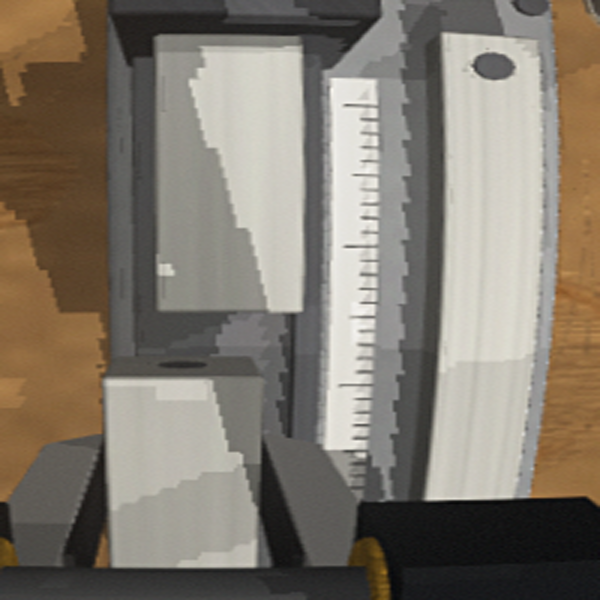

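The gripped block is staggered forward and short of the long block by about 12 mm, both axes parallel. Lowering.

Call:
{"method": "jog_arm", "body": {"series": [{"x": -0.001,"y": 0,"z": 0.01,"rx": 0,"ry": 0,"rz": -0.2},{"x": 0,"y": 0,"z": 0.005,"rx": 0,"ry": 0,"rz": 0},{"x": 0,"y": 0,"z": 0,"rx": 0,"ry": 0,"rz": 0}]}}

```text
time: 8.05
tool_pos: [0.4766, 0.168, 0.0472]
ee_rot: [-3.138, -0.007, -0.018]
wrist_force: [0.1, -0.1, -3.2]
width: 0.0273
```

Call:
{"method": "jog_arm", "body": {"series": [{"x": 0,"y": 0,"z": 0.002,"rx": 0,"ry": 0,"rz": 0},{"x": 0,"y": 0,"z": 0.0,"rx": 0,"ry": 0,"rz": 0}]}}

```text
time: 8.22
tool_pos: [0.4766, 0.1681, 0.0451]
ee_rot: [-3.137, -0.008, -0.018]
wrist_force: [-0.4, 0.1, -4.0]
width: 0.0281
```

```bash
python3 -c "
from h import *
rel(.474,.175,.041,-1)"
```

```text
t 8.22 pos [0.4766 0.1681 0.0451] rpy [-179.76   -0.44   -1.  ] w 0.0281 F [-0.4  0.1 -4. ]
shift mm [-2.8 -6.8  4.1] rot deg [-0.24 -0.44 -0.  ]
```

Call:
{"method": "jog_arm", "body": {"series": [{"x": -0.003,"y": 0,"z": 0.001,"rx": -0.2,"ry": -0.5,"rz": 0},{"x": 0,"y": 0,"z": 0.002,"rx": 0,"ry": 0,"rz": 0},{"x": 0,"y": 0,"z": 0.001,"rx": 0,"ry": 0,"rz": 0}]}}

```text
time: 8.47
tool_pos: [0.4739, 0.1685, 0.0415]
ee_rot: [-3.141, 0.0, -0.017]
wrist_force: [-0.2, -0.9, -3.7]
width: 0.0281
```

Call:
{"method": "jog_arm", "body": {"series": [{"x": 0,"y": 0,"z": 0.001,"rx": 0,"ry": 0,"rz": 0},{"x": 0,"y": 0,"z": 0.0,"rx": 0,"ry": 0,"rz": 0}]}}

```text
time: 8.63
tool_pos: [0.4741, 0.1686, 0.0412]
ee_rot: [-3.141, 0.0, -0.017]
wrist_force: [-0.3, 0.9, -4.2]
width: 0.0276
```

```bash
python3 -c "
from h import *
rel(.474,.175,.041,-1)"
```

```text
t 8.63 pos [0.4741 0.1686 0.0412] rpy [-179.95    0.     -0.98] w 0.0276 F [-0.3  0.9 -4.2]
shift mm [-0.2 -6.4  0.2] rot deg [-0.05  0.    0.02]
```

Call:
{"method": "jog_arm", "body": {"series": [{"x": 0,"y": 0,"z": 0.001,"rx": 0,"ry": 0,"rz": 0},{"x": 0,"y": 0,"z": 0.0,"rx": 0,"ry": 0,"rz": 0}]}}

```text
time: 8.8
tool_pos: [0.4745, 0.1688, 0.0412]
ee_rot: [-3.14, -0.001, -0.017]
wrist_force: [0.4, -0.2, -4.0]
width: 0.0274
```

Call:
{"method": "jog_arm", "body": {"series": [{"x": 0,"y": 0,"z": 0.001,"rx": 0,"ry": 0,"rz": 0},{"x": 0,"y": 0,"z": 0.0,"rx": 0,"ry": 0,"rz": 0}]}}

```text
time: 8.97
tool_pos: [0.4748, 0.169, 0.0411]
ee_rot: [-3.14, -0.002, -0.017]
wrist_force: [-0.5, -0.3, -3.2]
width: 0.0281
```

Call:
{"method": "jog_arm", "body": {"series": [{"x": 0,"y": 0,"z": 0.002,"rx": 0,"ry": 0,"rz": 0},{"x": 0,"y": 0,"z": 0.001,"rx": 0,"ry": 0,"rz": 0}]}}

```text
time: 9.13
tool_pos: [0.475, 0.1691, 0.041]
ee_rot: [-3.14, -0.003, -0.017]
wrist_force: [-2.0, -1.1, 2.1]
width: 0.0277
```

Call:
{"method": "jog_arm", "body": {"series": [{"x": 0,"y": 0,"z": 0.002,"rx": 0,"ry": 0,"rz": 0},{"x": 0,"y": 0,"z": 0.002,"rx": 0,"ry": 0,"rz": 0}]}}

```text
time: 9.3
tool_pos: [0.475, 0.1691, 0.0409]
ee_rot: [-3.14, -0.003, -0.017]
wrist_force: [-6.8, -1.7, 11.1]
width: 0.0278
```

Call:
{"method": "jog_arm", "body": {"series": [{"x": -0.001,"y": -0.002,"z": 0.0005,"rx": 0,"ry": 0,"rz": 0},{"x": 0,"y": -0.003,"z": 0.0005,"rx": 0,"ry": 0,"rz": 0},{"x": 0,"y": -0.003,"z": 0.0005,"rx": 0,"ry": 0,"rz": 0}]}}

```text
time: 9.55
tool_pos: [0.4757, 0.175, 0.041]
ee_rot: [3.139, -0.007, -0.018]
wrist_force: [-1.1, -4.7, 4.1]
width: 0.0279
```

```bash
python3 -c "
from h import *
rel(.474,.179,.041,-1)
s=snap('wrist','w5.png')
a=s['img'][:,:,::-1]; cv2.imwrite('pics/w5c.png',cv2.resize(a[20:320,220:420],None,fx=3,fy=2,interpolation=cv2.INTER_CUBIC))"
```

```text
t 9.55 pos [0.4757 0.175  0.041 ] rpy [179.83  -0.39  -1.01] w 0.0279 F [-1.1 -4.7  4.1]
shift mm [-1.8 -3.9 -0. ] rot deg [ 0.17 -0.39 -0.01]
```

View pics/w5c.png

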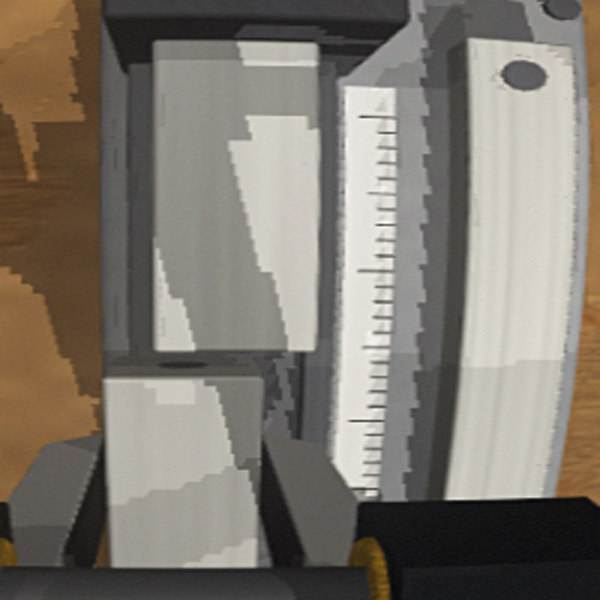

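Gap remaining is about 5 mm (rows 352 to 375 in the crop). Continuing in small steps.

Call:
{"method": "jog_arm", "body": {"series": [{"x": -0.002,"y": -0.002,"z": 0,"rx": 0,"ry": -0.4,"rz": 0},{"x": 0,"y": -0.002,"z": 0,"rx": 0,"ry": 0,"rz": 0}]}}

```text
time: 9.77
tool_pos: [0.4747, 0.1797, 0.041]
ee_rot: [3.139, -0.002, -0.018]
wrist_force: [-1.4, -3.1, 3.1]
width: 0.0273
```

Call:
{"method": "jog_arm", "body": {"series": [{"x": 0,"y": -0.001,"z": 0,"rx": 0,"ry": 0,"rz": 0},{"x": 0,"y": 0,"z": 0,"rx": 0,"ry": 0,"rz": 0}]}}

```text
time: 9.93
tool_pos: [0.4749, 0.1808, 0.041]
ee_rot: [3.138, -0.001, -0.017]
wrist_force: [-0.7, -2.2, 2.3]
width: 0.0277
```

```bash
python3 -c "
from h import *
rel(.474,.179,.041,-1)
s=snap('wrist','w6.png')
a=s['img'][:,:,::-1]; cv2.imwrite('pics/w6c.png',cv2.resize(a[170:230,240:360],None,fx=6,fy=6,interpolation=cv2.INTER_CUBIC))"
```

```text
t 9.93 pos [0.4749 0.1808 0.041 ] rpy [ 1.7981e+02 -8.0000e-02 -9.9000e-01] w 0.0277 F [-0.7 -2.2  2.3]
shift mm [-0.9  1.8 -0. ] rot deg [ 0.19 -0.08  0.01]
```

View pics/w6c.png

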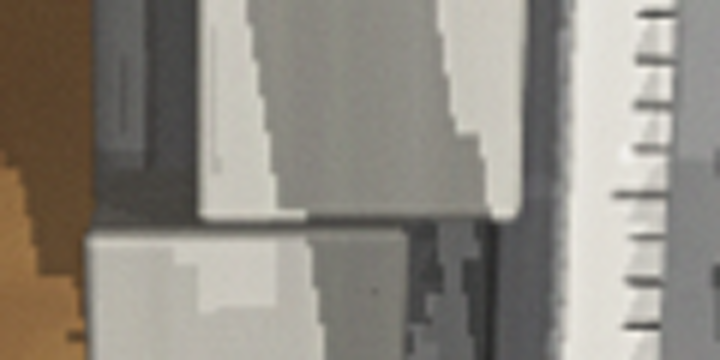

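Call:
{"method": "jog_arm", "body": {"series": [{"x": -0.003,"y": 0,"z": 0,"rx": 0,"ry": 0,"rz": 0},{"x": -0.001,"y": -0.001,"z": 0,"rx": 0,"ry": 0,"rz": 0}]}}

```text
time: 10.15
tool_pos: [0.4723, 0.1818, 0.041]
ee_rot: [3.139, -0.005, -0.018]
wrist_force: [1.1, -4.0, 0.8]
width: 0.0279
```

Call:
{"method": "jog_arm", "body": {"series": [{"x": 0,"y": -0.001,"z": 0,"rx": 0,"ry": 0,"rz": 0},{"x": 0,"y": -0.001,"z": 0,"rx": 0,"ry": 0,"rz": 0}]}}

```text
time: 10.32
tool_pos: [0.4722, 0.1819, 0.041]
ee_rot: [3.134, -0.005, -0.018]
wrist_force: [0.1, -6.6, 3.2]
width: 0.0275
```

```bash
python3 -c "
from h import *
rel(.474,.179,.041,-1)
s=snap('wrist','w7.png')
a=s['img'][:,:,::-1]; cv2.imwrite('pics/w7c.png',cv2.resize(a[170:230,240:360],None,fx=6,fy=6,interpolation=cv2.INTER_CUBIC))"
```

```text
t 10.32 pos [0.4722 0.1819 0.041 ] rpy [179.58  -0.29  -1.03] w 0.0275 F [ 0.1 -6.6  3.2]
shift mm [ 1.9  2.9 -0. ] rot deg [ 0.42 -0.29 -0.03]
```

View pics/w7c.png

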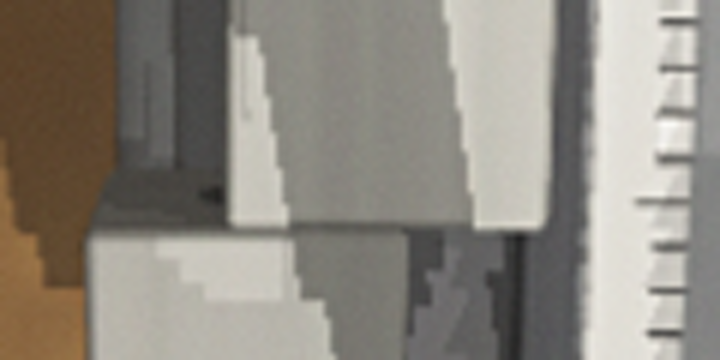

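Faces touch: Fy is −6.6 N, forward motion stopped, and the stagger is 12.5 mm. Sliding back with light +y pressure.

Call:
{"method": "jog_arm", "body": {"series": [{"x": 0.002,"y": -0.001,"z": 0,"rx": 0.4,"ry": -0.3,"rz": 0},{"x": 0.002,"y": -0.001,"z": 0,"rx": 0,"ry": 0,"rz": 0},{"x": 0.002,"y": -0.001,"z": 0,"rx": 0,"ry": 0,"rz": 0},{"x": 0.002,"y": -0.001,"z": 0,"rx": 0,"ry": 0,"rz": 0}]}}

```text
time: 10.7
tool_pos: [0.4725, 0.1822, 0.0411]
ee_rot: [3.133, 0.018, -0.018]
wrist_force: [-5.2, -6.4, 6.9]
width: 0.0276
```

```bash
python3 -c "
from h import *
rel(.487,.182,.041,-1)
s=snap('wrist','w8.png')
a=s['img'][:,:,::-1]; cv2.imwrite('pics/w8c.png',cv2.resize(a[20:320,220:420],None,fx=3,fy=2,interpolation=cv2.INTER_CUBIC))"
```

```text
t 10.7 pos [0.4725 0.1822 0.0411] rpy [179.49   1.03  -1.05] w 0.0276 F [-5.2 -6.4  6.9]
shift mm [14.5 -0.1 -0.1] rot deg [ 0.51  1.03 -0.05]
```

View pics/w8c.png

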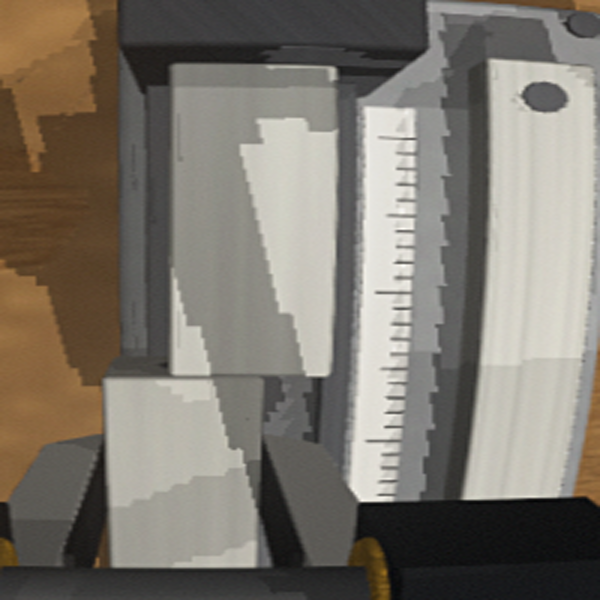

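Call:
{"method": "jog_arm", "body": {"series": [{"x": 0.003,"y": -0.0005,"z": -0.0005,"rx": 0.5,"ry": 1.0,"rz": 0},{"x": 0.003,"y": -0.0005,"z": 0,"rx": 0,"ry": 0.4,"rz": 0}]}}

```text
time: 10.92
tool_pos: [0.4734, 0.1825, 0.041]
ee_rot: [3.139, 0.006, -0.018]
wrist_force: [-8.6, -4.0, 11.0]
width: 0.0275
```

```bash
python3 -c "
from h import *
rel(.487,.182,.041,-1)"
```

```text
t 10.92 pos [0.4734 0.1825 0.041 ] rpy [179.87   0.32  -1.04] w 0.0275 F [-8.6 -4.  11. ]
shift mm [13.6  0.2 -0.1] rot deg [ 0.13  0.32 -0.03]
```

Call:
{"method": "jog_arm", "body": {"series": [{"x": 0.003,"y": -0.001,"z": -0.001,"rx": 0,"ry": 0.3,"rz": 0},{"x": 0.003,"y": -0.001,"z": -0.0005,"rx": 0,"ry": 0.3,"rz": 0}]}}

```text
time: 11.08
tool_pos: [0.4735, 0.1825, 0.041]
ee_rot: [3.134, 0.008, -0.018]
wrist_force: [-7.0, -6.1, 7.9]
width: 0.0277
```

```bash
python3 -c "
from h import *
rel(.487,.182,.041,-1)"
```

```text
t 11.08 pos [0.4735 0.1825 0.041 ] rpy [179.59   0.46  -1.01] w 0.0277 F [-7.  -6.1  7.9]
shift mm [13.5  0.2 -0.1] rot deg [ 0.41  0.46 -0.01]
```

Call:
{"method": "jog_arm", "body": {"series": [{"x": 0.003,"y": -0.0005,"z": -0.002,"rx": 0.3,"ry": 0.4,"rz": 0},{"x": 0.003,"y": -0.0005,"z": -0.001,"rx": 0,"ry": 0.2,"rz": 0}]}}

```text
time: 11.25
tool_pos: [0.4748, 0.1824, 0.041]
ee_rot: [3.137, 0.008, -0.017]
wrist_force: [-6.1, -3.4, 6.7]
width: 0.0277
```

```bash
python3 -c "
from h import *
rel(.487,.182,.041,-1)"
```

```text
t 11.25 pos [0.4748 0.1824 0.041 ] rpy [179.73   0.47  -0.99] w 0.0277 F [-6.1 -3.4  6.7]
shift mm [12.2  0.2 -0.1] rot deg [0.27 0.47 0.01]
```

Call:
{"method": "jog_arm", "body": {"series": [{"x": 0.004,"y": -0.0008,"z": -0.0015,"rx": 0.2,"ry": 0.4,"rz": 0},{"x": 0.004,"y": -0.0008,"z": -0.0015,"rx": 0,"ry": 0.3,"rz": 0},{"x": 0.004,"y": -0.0008,"z": -0.001,"rx": 0,"ry": 0.3,"rz": 0}]}}

```text
time: 11.5
tool_pos: [0.4785, 0.1823, 0.0411]
ee_rot: [3.134, 0.011, -0.016]
wrist_force: [-7.2, -5.7, 5.9]
width: 0.0277
```

```bash
python3 -c "
from h import *
rel(.487,.182,.041,-1)
s=snap('wrist','w9.png')
a=s['img'][:,:,::-1]; cv2.imwrite('pics/w9c.png',cv2.resize(a[20:320,220:420],None,fx=3,fy=2,interpolation=cv2.INTER_CUBIC))"
```

```text
t 11.5 pos [0.4785 0.1823 0.0411] rpy [179.56   0.63  -0.94] w 0.0277 F [-7.2 -5.7  5.9]
shift mm [ 8.5  0.1 -0. ] rot deg [0.44 0.63 0.06]
```

View pics/w9c.png

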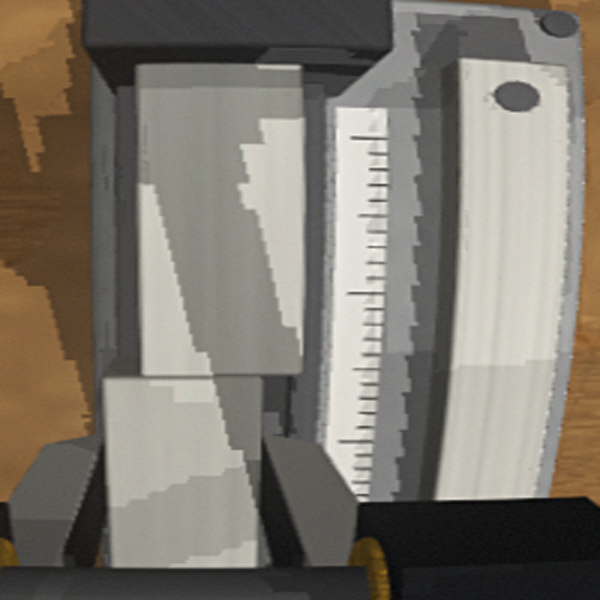

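The stagger is now about 6.5 mm, faces still together. Continuing.

Call:
{"method": "jog_arm", "body": {"series": [{"x": 0.004,"y": -0.0008,"z": -0.0015,"rx": 0.3,"ry": 0.6,"rz": 0},{"x": 0.004,"y": -0.0008,"z": -0.0015,"rx": 0.2,"ry": 0.4,"rz": 0},{"x": 0.004,"y": -0.0008,"z": -0.001,"rx": 0,"ry": 0.4,"rz": 0}]}}

```text
time: 11.8
tool_pos: [0.4831, 0.1822, 0.041]
ee_rot: [3.136, 0.005, -0.015]
wrist_force: [-8.5, -5.1, 6.6]
width: 0.0278
```

```bash
python3 -c "
from h import *
rel(.487,.182,.041,-1)"
```

```text
t 11.8 pos [0.4831 0.1822 0.041 ] rpy [179.7    0.3   -0.87] w 0.0278 F [-8.5 -5.1  6.6]
shift mm [ 3.9  0.2 -0. ] rot deg [0.3  0.3  0.13]
```

Call:
{"method": "jog_arm", "body": {"series": [{"x": 0.004,"y": -0.0008,"z": -0.0015,"rx": 0.3,"ry": 0.4,"rz": 0.1},{"x": 0.004,"y": -0.0008,"z": -0.0015,"rx": 0.2,"ry": 0.4,"rz": 0}]}}

```text
time: 11.97
tool_pos: [0.4852, 0.1822, 0.0411]
ee_rot: [3.141, 0.006, -0.016]
wrist_force: [-8.6, -2.8, 2.4]
width: 0.0277
```

```bash
python3 -c "
from h import *
rel(.487,.182,.041,-1)
s=snap('wrist','w10.png')
a=s['img'][:,:,::-1]; cv2.imwrite('pics/w10c.png',cv2.resize(a[20:320,220:420],None,fx=3,fy=2,interpolation=cv2.INTER_CUBIC))"
```

```text
t 11.97 pos [0.4852 0.1822 0.0411] rpy [179.94   0.33  -0.92] w 0.0277 F [-8.6 -2.8  2.4]
shift mm [1.8 0.2 0. ] rot deg [0.06 0.33 0.08]
```

View pics/w10c.png

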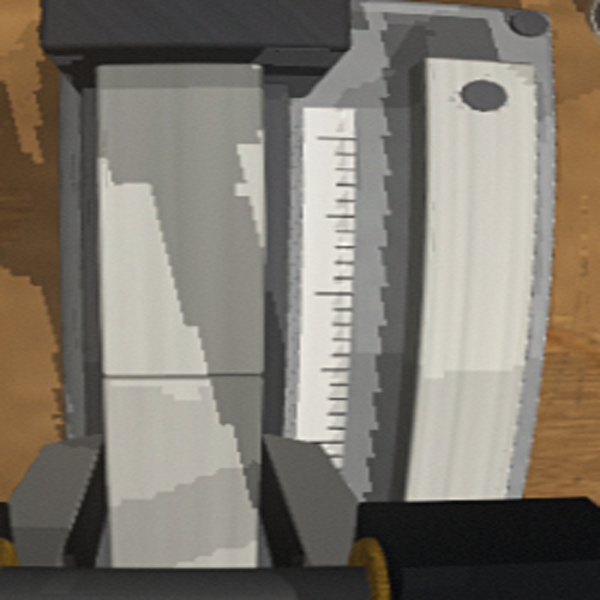

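In line now. I'll press on to check it's home against the lip.

Call:
{"method": "jog_arm", "body": {"series": [{"x": 0.003,"y": -0.001,"z": -0.001,"rx": 0,"ry": 0.3,"rz": 0.1},{"x": 0.003,"y": -0.001,"z": -0.001,"rx": 0,"ry": 0.3,"rz": 0}]}}

```text
time: 12.18
tool_pos: [0.4852, 0.1822, 0.0411]
ee_rot: [3.135, 0.01, -0.017]
wrist_force: [-6.7, -4.9, 2.9]
width: 0.0277
```

Call:
{"method": "jog_arm", "body": {"series": [{"x": 0.004,"y": -0.001,"z": -0.001,"rx": 0,"ry": 0.3,"rz": 0},{"x": 0.005,"y": -0.001,"z": -0.001,"rx": 0,"ry": 0.3,"rz": 0}]}}

```text
time: 12.35
tool_pos: [0.4854, 0.1822, 0.0412]
ee_rot: [3.13, 0.021, -0.017]
wrist_force: [-13.2, -4.9, 7.7]
width: 0.0276
```

```bash
python3 -c "
from h import *
rel(.487,.182,.041,-1)"
```

```text
t 12.35 pos [0.4854 0.1822 0.0412] rpy [179.32   1.21  -0.96] w 0.0276 F [-13.2  -4.9   7.7]
shift mm [1.7 0.1 0.1] rot deg [0.68 1.21 0.05]
```

Call:
{"method": "jog_arm", "body": {"series": [{"x": 0.001,"y": -0.003,"z": -0.001,"rx": 0.6,"ry": 1.1,"rz": 0},{"x": 0.001,"y": -0.004,"z": -0.001,"rx": 0.3,"ry": 0.3,"rz": 0}]}}

```text
time: 12.52
tool_pos: [0.4846, 0.1824, 0.0411]
ee_rot: [3.13, 0.004, -0.016]
wrist_force: [-2.1, -14.8, 1.1]
width: 0.0273
```

```bash
python3 -c "
from h import *
rel(.487,.182,.041,-1)"
```

```text
t 12.52 pos [0.4846 0.1824 0.0411] rpy [179.33   0.25  -0.94] w 0.0273 F [ -2.1 -14.8   1.1]
shift mm [2.4 0.4 0. ] rot deg [0.67 0.25 0.06]
```

Call:
{"method": "jog_arm", "body": {"series": [{"x": 0.003,"y": -0.001,"z": 0,"rx": 0.6,"ry": 0.3,"rz": 0},{"x": 0.003,"y": -0.001,"z": 0,"rx": 0,"ry": 0.3,"rz": 0},{"x": 0,"y": -0.0005,"z": 0,"rx": 0,"ry": 0,"rz": 0}]}}

```text
time: 12.77
tool_pos: [0.4851, 0.1823, 0.0411]
ee_rot: [3.135, 0.007, -0.017]
wrist_force: [1.8, -2.4, -2.1]
width: 0.0277
```

Call:
{"method": "jog_arm", "body": {"series": [{"x": 0,"y": 0,"z": 0,"rx": 0,"ry": 0,"rz": 0},{"x": 0,"y": 0,"z": 0,"rx": 0,"ry": 0,"rz": 0},{"x": 0,"y": 0,"z": 0,"rx": 0,"ry": 0,"rz": 0},{"x": 0,"y": 0,"z": 0,"rx": 0,"ry": 0,"rz": 0}], "claw": 0.5}}

```text
time: 13.1
tool_pos: [0.4863, 0.186, 0.0414]
ee_rot: [-3.14, 0.004, -0.017]
wrist_force: [0.2, -0.1, -0.4]
width: 0.0465
```

```bash
python3 -c "
from h import *
rel(.487,.182,.041,-1)
s=snap('wrist','w11.png')"
```

```text
t 13.1 pos [0.4863 0.186  0.0414] rpy [-179.92    0.24   -1.  ] w 0.0465 F [ 0.2 -0.1 -0.4]
shift mm [0.8 4.  0.4] rot deg [-0.08  0.24  0.  ]
```

View pics/w11.png

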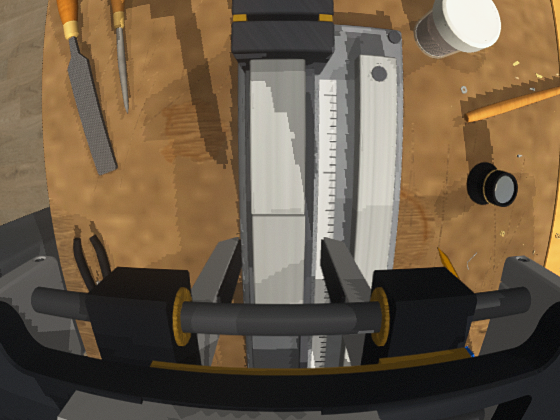

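The blocks are in line and the seam at row 214 shows no visible gap. Lifting straight up, then moving over beyond the stop.

Call:
{"method": "jog_arm", "body": {"series": [{"x": 0,"y": 0.002,"z": -0.015,"rx": 0,"ry": 0,"rz": 0},{"x": 0,"y": 0.002,"z": -0.035,"rx": 0,"ry": 0,"rz": 0},{"x": 0,"y": 0,"z": -0.035,"rx": 0,"ry": 0,"rz": 0},{"x": 0,"y": 0.02,"z": -0.02,"rx": 0,"ry": 0,"rz": 0},{"x": 0,"y": 0.035,"z": -0.01,"rx": 0,"ry": 0,"rz": 0},{"x": 0,"y": 0.035,"z": 0,"rx": 0,"ry": 0,"rz": 0},{"x": 0,"y": 0.035,"z": 0,"rx": 0,"ry": 0,"rz": 0},{"x": 0,"y": 0.025,"z": 0,"rx": 0,"ry": 0,"rz": 0},{"x": 0,"y": 0,"z": 0,"rx": 0,"ry": 0,"rz": 0}]}}

```text
time: 13.9
tool_pos: [0.4858, 0.0306, 0.1616]
ee_rot: [-3.138, 0.0, -0.008]
wrist_force: [0.3, -0.4, -0.7]
width: 0.0473
```

```bash
python3 -c "
from h import *
rel(.4825,.03,.12,-1)
s=snap('wrist','w12.png')
snap('top','t12.png'); snap('scene','s12.png')"
```

```text
t 13.9 pos [0.4858 0.0306 0.1616] rpy [-1.7977e+02  2.0000e-02 -4.3000e-01] w 0.0473 F [ 0.3 -0.4 -0.7]
shift mm [-3.3  0.7 41.6] rot deg [-0.23  0.02  0.57]
```

View pics/w12.png

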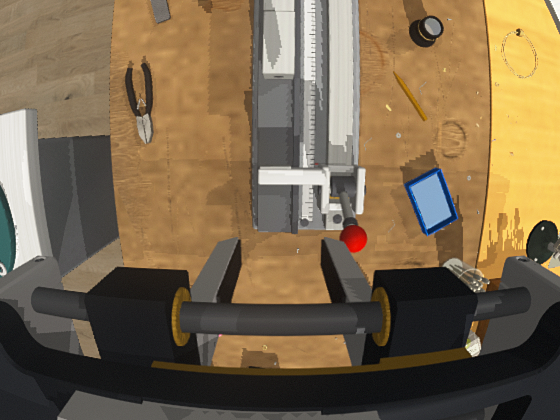

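```bash
python3 -c "
from h import *
s=snap('wrist','w12b.png')
a=s['img'][:,:,::-1]; cv2.imwrite('pics/w12c.png',cv2.resize(a[150:270,240:400],None,fx=5,fy=5,interpolation=cv2.INTER_CUBIC))
for n,u,v,z in [('footTL',258,170,.058),('footBL',258,187,.058),('ball',354,238,.1),('blockend L',263,77,.058),('blockend R',292,77,.058)]: print(n,np.round(onz(s,u,v,z,True)*1000,1))
"
```

```text
footTL [467.   73.1  58. ]
footBL [466.8  58.2  58. ]
ball [544.2  24.5 100. ]
blockend L [471.8 154.3  58. ]
blockend R [496.6 154.1  58. ]
```

View pics/w12c.png

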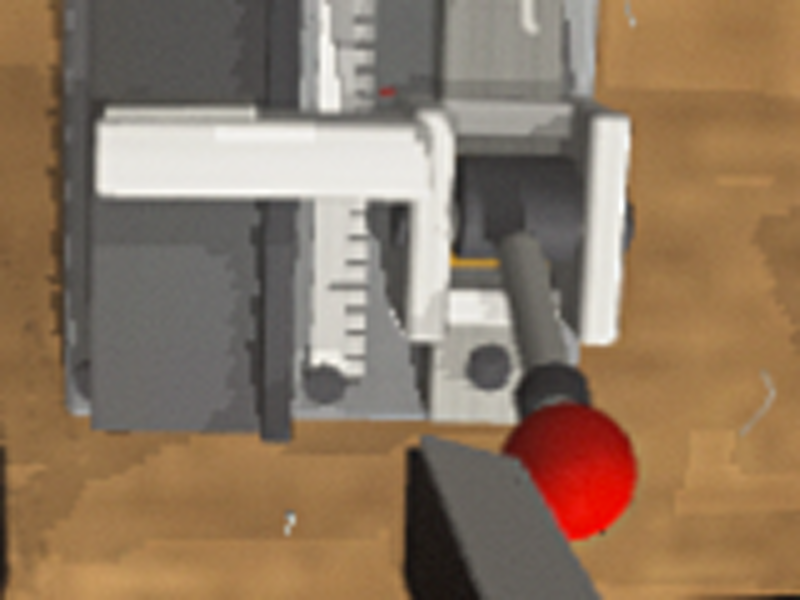

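Call:
{"method": "jog_arm", "body": {"series": [{"x": -0.004,"y": 0,"z": 0,"rx": 0,"ry": 0,"rz": 0.6},{"x": 0,"y": 0,"z": 0,"rx": 0,"ry": 0,"rz": 0},{"x": 0,"y": 0,"z": 0.02,"rx": 0,"ry": 0,"rz": 0},{"x": 0,"y": 0,"z": 0.03,"rx": 0,"ry": 0,"rz": 0},{"x": 0,"y": 0,"z": 0.025,"rx": 0,"ry": 0,"rz": 0},{"x": 0,"y": 0,"z": 0.01,"rx": 0,"ry": 0,"rz": 0},{"x": 0,"y": 0,"z": 0,"rx": 0,"ry": 0,"rz": 0}], "claw": 0}}

```text
time: 14.68
tool_pos: [0.482, 0.0436, 0.0745]
ee_rot: [-3.133, -0.003, -0.002]
wrist_force: [-0.7, 0.2, -0.1]
width: 0.0034
```

```bash
python3 -c "
from h import *
rel(.4815,.038,.042,-1)"
```

```text
t 14.68 pos [0.482  0.0436 0.0745] rpy [-1.7948e+02 -1.4000e-01 -1.0000e-01] w 0.0034 F [-0.7  0.2 -0.1]
shift mm [-0.6  5.9 32.5] rot deg [-0.52 -0.14  0.9 ]
```

Call:
{"method": "jog_arm", "body": {"series": [{"x": 0,"y": 0.01,"z": 0.008,"rx": -0.5,"ry": 0,"rz": 0.9},{"x": 0,"y": 0.003,"z": 0.012,"rx": 0,"ry": 0,"rz": 0},{"x": 0,"y": 0.001,"z": 0.01,"rx": 0,"ry": 0,"rz": 0},{"x": 0,"y": 0,"z": 0,"rx": 0,"ry": 0,"rz": 0}]}}

```text
time: 15.02
tool_pos: [0.4842, 0.0292, 0.0458]
ee_rot: [3.14, -0.007, -0.017]
wrist_force: [0.0, 0.1, -0.5]
width: 0.0003
```

```bash
python3 -c "
from h import *
rel(.4815,.038,.042,-1)"
```

```text
t 15.02 pos [0.4842 0.0292 0.0458] rpy [179.9   -0.42  -0.98] w 0.0003 F [ 0.   0.1 -0.5]
shift mm [-2.9 -8.7  3.8] rot deg [ 0.1  -0.42  0.02]
```

Call:
{"method": "jog_arm", "body": {"series": [{"x": -0.003,"y": -0.005,"z": 0.003,"rx": 0,"ry": -0.4,"rz": 0},{"x": 0,"y": -0.006,"z": 0.001,"rx": 0,"ry": 0,"rz": 0},{"x": 0,"y": -0.006,"z": 0,"rx": 0,"ry": 0,"rz": 0},{"x": 0,"y": -0.006,"z": 0,"rx": 0,"ry": 0,"rz": 0},{"x": 0,"y": -0.006,"z": 0,"rx": 0,"ry": 0,"rz": 0},{"x": 0,"y": -0.006,"z": 0,"rx": 0,"ry": 0,"rz": 0}]}}

```text
time: 15.52
tool_pos: [0.4832, 0.0634, 0.0436]
ee_rot: [3.132, -0.003, -0.019]
wrist_force: [0.7, -4.1, -0.9]
width: 0.0004
```

```bash
python3 -c "
from h import *
rel(.483,.130,.042,-1)
s=snap('scene','s13.png')
a=s['img'][:,:,::-1]; cv2.imwrite('pics/s13c.png',cv2.resize(a[190:370,160:310],None,fx=4,fy=3.3,interpolation=cv2.INTER_CUBIC))"
```

```text
t 15.52 pos [0.4832 0.0634 0.0436] rpy [179.48  -0.18  -1.11] w 0.0004 F [ 0.7 -4.1 -0.9]
shift mm [ -1.5 -66.6   1. ] rot deg [ 0.52 -0.18 -0.11]
```

View pics/s13c.png

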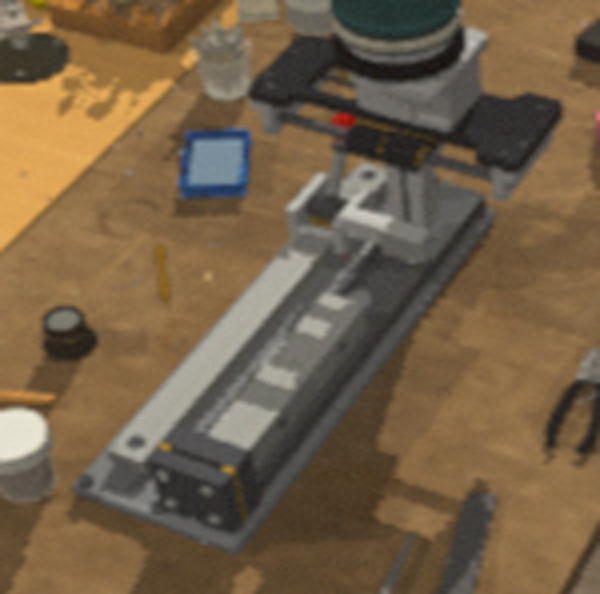

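Pushing with 4 N and the stop is moving. The ball is visible beside the gripper with no extra force. Continuing.

Call:
{"method": "jog_arm", "body": {"series": [{"x": -0.001,"y": -0.006,"z": 0,"rx": 0.3,"ry": 0,"rz": 0},{"x": 0,"y": -0.006,"z": 0,"rx": 0,"ry": 0,"rz": 0},{"x": 0,"y": -0.006,"z": 0,"rx": 0,"ry": 0,"rz": 0},{"x": 0,"y": -0.006,"z": 0,"rx": 0,"ry": 0,"rz": 0},{"x": 0,"y": -0.006,"z": 0,"rx": 0,"ry": 0,"rz": 0},{"x": 0,"y": -0.006,"z": 0,"rx": 0,"ry": 0,"rz": 0},{"x": 0,"y": -0.004,"z": 0,"rx": 0,"ry": 0,"rz": 0}]}}

```text
time: 16.15
tool_pos: [0.4836, 0.1078, 0.0438]
ee_rot: [3.137, -0.005, -0.019]
wrist_force: [1.5, -3.4, -1.0]
width: 0.0005
```

```bash
python3 -c "
from h import *
rel(.483,.130,.042,-1)"
```

```text
t 16.15 pos [0.4836 0.1078 0.0438] rpy [179.75  -0.28  -1.06] w 0.0005 F [ 1.5 -3.4 -1. ]
shift mm [ -1.  -22.2   1.7] rot deg [ 0.25 -0.28 -0.06]
```

Call:
{"method": "jog_arm", "body": {"series": [{"x": 0,"y": -0.004,"z": 0.001,"rx": 0,"ry": 0,"rz": 0},{"x": 0,"y": -0.004,"z": 0,"rx": 0,"ry": 0,"rz": 0},{"x": 0,"y": -0.003,"z": 0,"rx": 0,"ry": 0,"rz": 0},{"x": 0,"y": -0.003,"z": 0,"rx": 0,"ry": 0,"rz": 0}]}}

```text
time: 16.48
tool_pos: [0.484, 0.124, 0.0434]
ee_rot: [3.138, -0.005, -0.018]
wrist_force: [-0.5, -3.0, -1.3]
width: 0.0005
```

```bash
python3 -c "
from h import *
rel(.483,.130,.042,-1)
s=snap('wrist','w14.png')
a=s['img'][:,:,::-1]; cv2.imwrite('pics/w14c.png',cv2.resize(a[20:320,200:400],None,fx=3,fy=2,interpolation=cv2.INTER_CUBIC))"
```

```text
t 16.48 pos [0.484  0.124  0.0434] rpy [179.78  -0.31  -1.02] w 0.0005 F [-0.5 -3.  -1.3]
shift mm [-1.1 -5.9  1.4] rot deg [ 0.22 -0.31 -0.02]
```

View pics/w14c.png

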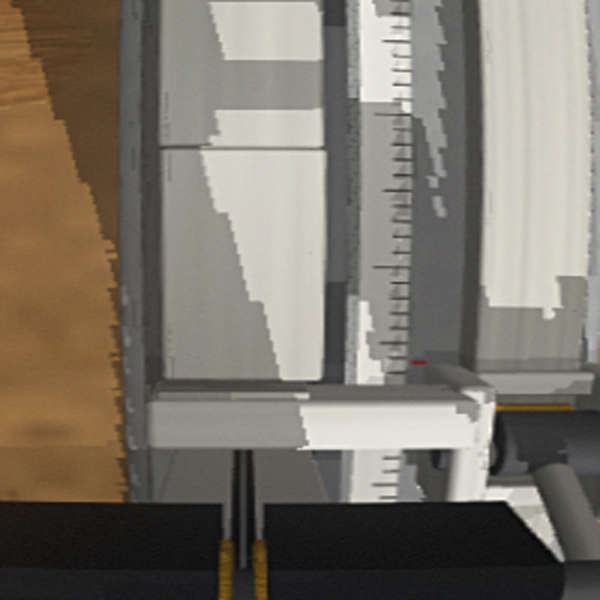

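Stop foot is about 2 mm from the short block (row 380 against 390). Closing slowly.

Call:
{"method": "jog_arm", "body": {"series": [{"x": 0,"y": -0.002,"z": 0.001,"rx": 0,"ry": 0,"rz": 0},{"x": 0,"y": -0.002,"z": 0,"rx": 0,"ry": 0,"rz": 0}]}}

```text
time: 16.7
tool_pos: [0.4843, 0.1275, 0.0428]
ee_rot: [3.135, -0.006, -0.017]
wrist_force: [0.4, -9.8, -1.2]
width: 0.0006
```

Call:
{"method": "jog_arm", "body": {"series": [{"x": 0,"y": -0.002,"z": 0,"rx": 0,"ry": 0,"rz": 0},{"x": 0,"y": -0.002,"z": 0,"rx": 0,"ry": 0,"rz": 0}]}}

```text
time: 16.87
tool_pos: [0.4843, 0.1273, 0.0429]
ee_rot: [3.126, -0.005, -0.018]
wrist_force: [-0.5, -8.5, 2.2]
width: 0.0006
```

Call:
{"method": "jog_arm", "body": {"series": [{"x": 0,"y": -0.002,"z": 0,"rx": 0,"ry": 0,"rz": 0},{"x": 0,"y": -0.002,"z": 0,"rx": 0,"ry": 0,"rz": 0}]}}

```text
time: 17.03
tool_pos: [0.4842, 0.1272, 0.043]
ee_rot: [3.117, -0.005, -0.019]
wrist_force: [0.2, -7.4, 1.6]
width: 0.0002
```

Call:
{"method": "jog_arm", "body": {"series": [{"x": 0,"y": -0.003,"z": 0,"rx": 1.4,"ry": -0.3,"rz": 0},{"x": 0,"y": -0.003,"z": 0,"rx": 0.5,"ry": 0,"rz": 0}]}}

```text
time: 17.2
tool_pos: [0.4842, 0.1275, 0.0428]
ee_rot: [3.138, 0.001, -0.019]
wrist_force: [-0.8, -11.3, 2.4]
width: 0.0004
```

```bash
python3 -c "
from h import *
rel(.483,.130,.042,-1)
s=snap('wrist','w15.png')
a=s['img'][:,:,::-1]; cv2.imwrite('pics/w15c.png',cv2.resize(a[80:250,220:370],None,fx=4.5,fy=3.5,interpolation=cv2.INTER_CUBIC))
s=snap('scene')
a=s['img'][:,:,::-1]; cv2.imwrite('pics/s15c.png',cv2.resize(a[190:370,160:310],None,fx=4,fy=3.3,interpolation=cv2.INTER_CUBIC))"
```

```text
t 17.2 pos [0.4842 0.1275 0.0428] rpy [ 1.798e+02  9.000e-02 -1.090e+00] w 0.0004 F [ -0.8 -11.3   2.4]
shift mm [-1.2 -2.5  0.8] rot deg [ 0.2   0.09 -0.09]
```

View pics/w15c.png

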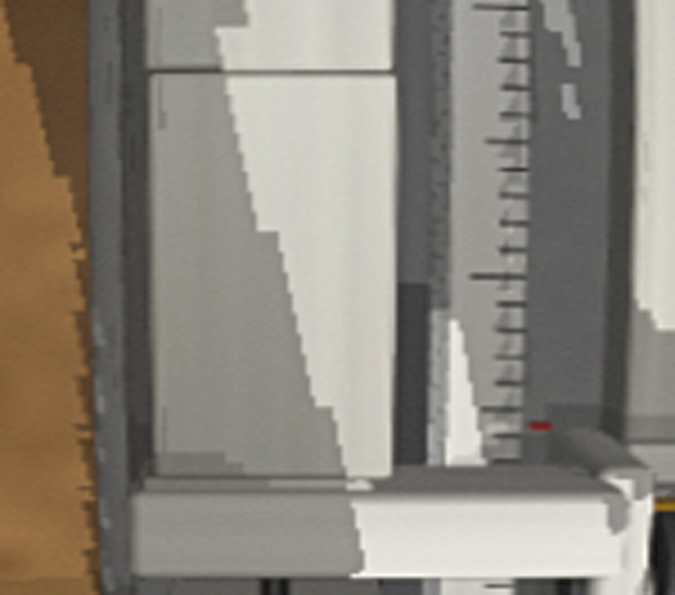

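View pics/s15c.png

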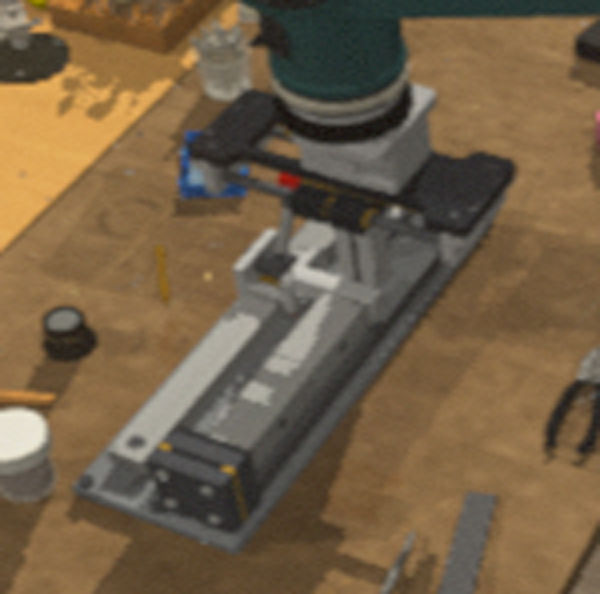

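The stop is tight on the short block at 11 N with no motion, so the stack is closed. Backing off and lifting clear.

Call:
{"method": "jog_arm", "body": {"series": [{"x": 0,"y": 0.006,"z": 0,"rx": 0,"ry": 0,"rz": 0},{"x": 0,"y": 0.006,"z": -0.01,"rx": 0,"ry": 0,"rz": 0},{"x": 0,"y": 0.002,"z": -0.035,"rx": 0,"ry": 0,"rz": 0},{"x": 0,"y": 0,"z": -0.035,"rx": 0,"ry": 0,"rz": 0},{"x": 0,"y": 0.01,"z": -0.035,"rx": 0,"ry": 0,"rz": 0},{"x": 0,"y": 0.01,"z": -0.03,"rx": 0,"ry": 0,"rz": 0},{"x": 0,"y": 0.01,"z": 0,"rx": 0,"ry": 0,"rz": 0},{"x": 0,"y": 0,"z": 0,"rx": 0,"ry": 0,"rz": 0}]}}

```text
time: 17.97
tool_pos: [0.4818, 0.0869, 0.1963]
ee_rot: [-3.13, 0.004, -0.016]
wrist_force: [0.1, -0.0, -1.0]
width: 0.0007
```

```bash
python3 -c "
from h import *
rel(.545,.108,.17,-1)
s=snap('wrist','w16.png')
a=s['img'][:,:,::-1]; cv2.imwrite('pics/w16c.png',cv2.resize(a[60:260,220:400],None,fx=4,fy=3,interpolation=cv2.INTER_CUBIC))"
```

```text
t 17.97 pos [0.4818 0.0869 0.1963] rpy [-179.31    0.21   -0.94] w 0.0007 F [ 0.1 -0.  -1. ]
shift mm [ 63.  -21.8  26.4] rot deg [-0.69  0.21  0.06]
```

View pics/w16c.png

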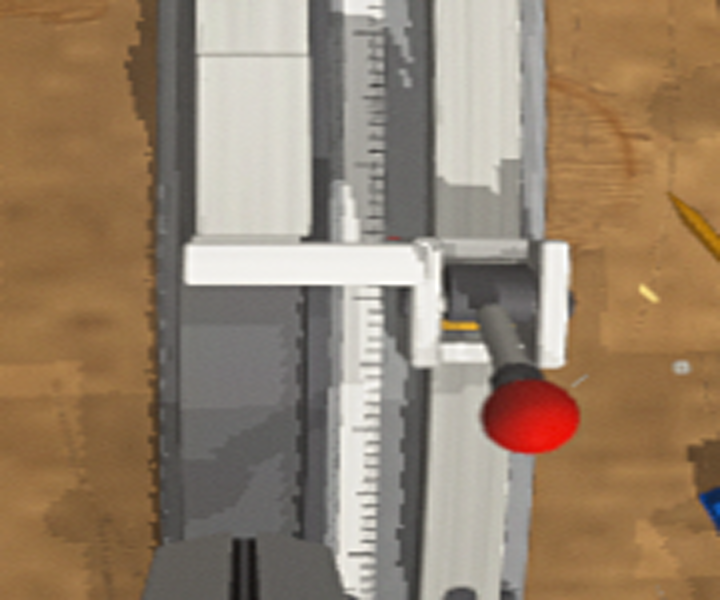

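```bash
python3 -c "
from h import *
s=snap('wrist')
print(onz(s,352.4,198.3,.1,True))
im=s['img'].astype(int); m=(im[...,0]>120)&(im[...,1]<60)&(im[...,2]<60); m[:,:300]=0
ys,xs=np.nonzero(m); print(xs.min(),xs.max(),ys.min(),ys.max(), len(xs)); print(onz(s,np.median(xs),np.median(ys),.1,True))
t=snap('top'); im=t['img'].astype(int); m=(im[...,0]>120)&(im[...,1]<60)&(im[...,2]<60); ys,xs=np.nonzero(m);print(xs,ys)
if len(xs): print(onz(t,xs.mean(),ys.mean(),.1))
rel(.545,.108,.17,-1)"
```

```text
[0.54619152 0.10213011 0.1       ]
342 363 188 211 380
[0.5468047  0.09971823 0.1       ]
[229 230 231 232 229 230 231 232 233 234 235 236 237 238 239 240 241 242
 243 230 231 232 233 234 235 236 237 238 239 240 241 242 230 231 232 233
 234 235 236 237 238 239 240 241 242 243 231 232 233 234 235 236 237 238
 239 240 241 242 243 231 232 233 234 235 236 237 238 239 240 241 242 243
 232 233 234 235 236 277 278 278 279 279 279 280 281 282 283 284 285 286
 287 288 290 291] [22 22 22 22 23 23 23 23 23 23 23 23 23 23 23 23 23 23 23 24 24 24 24 24
 24 24 24 24 24 24 24 24 25 25 25 25 25 25 25 25 25 25 25 25 25 25 26 26
 26 26 26 26 26 26 26 26 26 26 26 27 27 27 27 27 27 27 27 27 27 27 27 27
 28 28 28 28 28 43 43 44 44 45 46 47 48 49 50 51 52 53 54 55 56 56]
[1.0668715  0.01736321 0.1       ]
t 18.12 pos [0.4807 0.0879 0.1939] rpy [-179.32    0.45   -0.88] w 0.0005 F [0.3 0.3 0.1]
shift mm [ 64.2 -20.8  23.6] rot deg [-0.68  0.45  0.12]
```

Call:
{"method": "jog_arm", "body": {"series": [{"x": 0.03,"y": -0.005,"z": 0.005,"rx": -0.7,"ry": 0.4,"rz": 0},{"x": 0.03,"y": -0.005,"z": 0.005,"rx": 0,"ry": 0,"rz": 0},{"x": 0.005,"y": -0.004,"z": 0.005,"rx": 0,"ry": 0,"rz": 0},{"x": 0,"y": 0,"z": 0,"rx": 0,"ry": 0,"rz": 0},{"x": 0,"y": 0,"z": 0,"rx": 0,"ry": 0,"rz": 0}], "claw": 0.55}}

```text
time: 18.53
tool_pos: [0.542, 0.1045, 0.1687]
ee_rot: [-3.141, 0.018, -0.012]
wrist_force: [-1.0, -0.4, 0.9]
width: 0.0305
```

```bash
python3 -c "
from h import *
rel(.546,.104,.15,-1)
s=snap('wrist','w17.png')
im=s['img'].astype(int); m=(im[...,0]>120)&(im[...,1]<60)&(im[...,2]<60); m[:60]=0
ys,xs=np.nonzero(m); print(xs.min(),xs.max(),ys.min(),ys.max(), len(xs)); print(onz(s,(xs.min()+xs.max())/2,(ys.min()+ys.max())/2,.1,True))
rel(.546,.104,.15,-1)"
```

```text
t 18.53 pos [0.542  0.1045 0.1687] rpy [-179.94    1.03   -0.7 ] w 0.0305 F [-1.  -0.4  0.9]
shift mm [ 4.4  0.4 18.6] rot deg [-0.05  1.03  0.3 ]
264 298 155 240 481
[0.54253514 0.12484231 0.1       ]
t 18.58 pos [0.5415 0.1045 0.1684] rpy [-179.94    1.07   -0.7 ] w 0.0344 F [-1.2 -0.2  0.4]
shift mm [ 4.9  0.4 18.3] rot deg [-0.06  1.07  0.29]
```

View pics/w17.png

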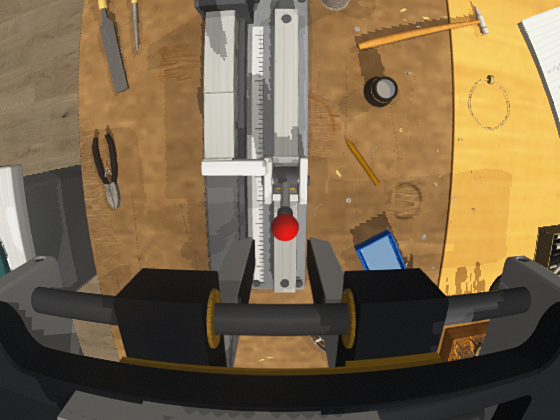

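```bash
python3 -c "
from h import *
s=snap('wrist')
im=s['img'].astype(int); m=(im[...,0]>100)&(im[...,1]<60)&(im[...,2]<60); m[:205]=0; m[:,:260]=0; m[:,310:]=0;m[260:]=0
ys,xs=np.nonzero(m); print(xs.min(),xs.max(),ys.min(),ys.max(), len(xs)); print(onz(s,(xs.min()+xs.max())/2,(ys.min()+ys.max())/2,.1,True))
print(proj(s,[.546,.104,.1],True),proj(s,[.546,.108,.1],True))
rel(.546,.104,.15,-1)"
```

```text
273 298 214 240 541
[0.54526607 0.10121257 0.1       ]
[286.40803746 223.58710745] [286.37273702 218.66260034]
t 18.63 pos [0.5417 0.1042 0.1693] rpy [-179.94    0.99   -0.72] w 0.0383 F [ 0.4  1.  -0.1]
shift mm [ 4.7  0.2 19.2] rot deg [-0.05  0.99  0.28]
```

Call:
{"method": "jog_arm", "body": {"series": [{"x": 0.004,"y": 0.001,"z": 0.02,"rx": 0,"ry": 1.0,"rz": 0.3},{"x": 0,"y": 0,"z": 0.02,"rx": 0,"ry": 0,"rz": 0},{"x": 0,"y": 0,"z": 0,"rx": 0,"ry": 0,"rz": 0}]}}

```text
time: 18.88
tool_pos: [0.5445, 0.1033, 0.1307]
ee_rot: [-3.14, -0.005, -0.018]
wrist_force: [-0.4, 0.0, -0.1]
width: 0.0512
```

```bash
python3 -c "
from h import *
rel(.5455,.102,.085,-1)
s=snap('wrist','w18.png')
im=s['img'].astype(int); m=(im[...,0]>100)&(im[...,1]<60)&(im[...,2]<60); m[:205]=0; m[:,:260]=0; m[:,315:]=0;m[295:]=0
ys,xs=np.nonzero(m); print(xs.min(),xs.max(),ys.min(),ys.max(), len(xs)); print(onz(s,(xs.min()+xs.max())/2,(ys.min()+ys.max())/2,.1,True))
"
```

```text
t 18.88 pos [0.5445 0.1033 0.1307] rpy [-179.91   -0.29   -1.01] w 0.0512 F [-0.4  0.  -0.1]
shift mm [ 0.8  1.4 45.7] rot deg [-0.09 -0.29 -0.01]
265 295 226 256 737
[0.54540816 0.1012701  0.1       ]
```

View pics/w18.png

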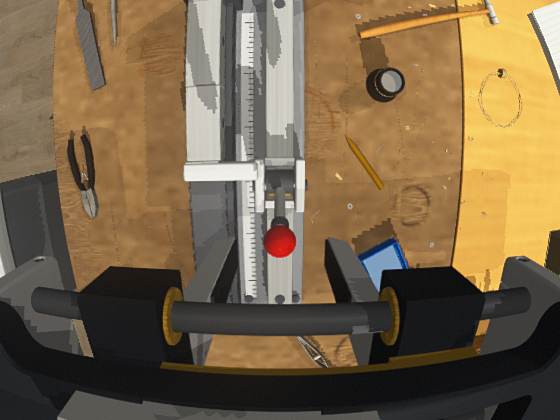

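The ball at (280, 241) is centred between the fingers, and two heights agree on (0.5454, 0.1013). Descending round it.

Call:
{"method": "jog_arm", "body": {"series": [{"x": 0.001,"y": 0.002,"z": 0.015,"rx": 0,"ry": -0.3,"rz": 0},{"x": 0,"y": 0,"z": 0.016,"rx": 0,"ry": 0,"rz": 0},{"x": 0,"y": 0,"z": 0.008,"rx": 0,"ry": 0,"rz": 0},{"x": 0,"y": 0,"z": 0,"rx": 0,"ry": 0,"rz": 0}]}}

```text
time: 19.27
tool_pos: [0.5482, 0.1011, 0.0969]
ee_rot: [-3.139, -0.011, -0.018]
wrist_force: [-0.2, 0.3, 0.2]
width: 0.0517
```

```bash
python3 -c "
from h import *
rel(.5455,.1015,.085,-1)"
```

```text
t 19.27 pos [0.5482 0.1011 0.0969] rpy [-179.85   -0.6    -1.01] w 0.0517 F [-0.2  0.3  0.2]
shift mm [-2.9 -0.3 11.9] rot deg [-0.15 -0.6  -0.01]
```

Call:
{"method": "jog_arm", "body": {"series": [{"x": -0.003,"y": 0,"z": 0.009,"rx": -0.1,"ry": -0.6,"rz": 0},{"x": 0,"y": 0,"z": 0.002,"rx": 0,"ry": 0,"rz": 0},{"x": 0,"y": 0,"z": 0,"rx": 0,"ry": 0,"rz": 0}]}}

```text
time: 19.52
tool_pos: [0.5459, 0.101, 0.0865]
ee_rot: [-3.141, -0.001, -0.018]
wrist_force: [0.7, -0.4, 0.5]
width: 0.0516
```

```bash
python3 -c "
from h import *
rel(.5455,.1015,.085,-1)"
```

```text
t 19.52 pos [0.5459 0.101  0.0865] rpy [-1.7995e+02 -7.0000e-02 -1.0300e+00] w 0.0516 F [ 0.7 -0.4  0.5]
shift mm [-0.4 -0.5  1.5] rot deg [-0.05 -0.07 -0.03]
```

Close on the ball.

Call:
{"method": "jog_arm", "body": {"series": [{"x": 0,"y": 0,"z": 0,"rx": 0,"ry": 0,"rz": 0},{"x": 0,"y": 0,"z": 0,"rx": 0,"ry": 0,"rz": 0},{"x": 0,"y": 0,"z": 0,"rx": 0,"ry": 0,"rz": 0},{"x": 0,"y": 0,"z": 0,"rx": 0,"ry": 0,"rz": 0},{"x": 0,"y": 0,"z": 0,"rx": 0,"ry": 0,"rz": 0},{"x": 0,"y": 0,"z": 0,"rx": 0,"ry": 0,"rz": 0}], "claw": 0}}

```text
time: 20.02
tool_pos: [0.5437, 0.101, 0.0877]
ee_rot: [-3.141, 0.004, -0.018]
wrist_force: [1.2, -0.1, -1.4]
width: 0.0201
```

```bash
python3 -c "
from h import *
rel(.5455,.1015,.085,-1)
s=snap('wrist','w19.png')
a=s['img'][:,:,::-1]; cv2.imwrite('pics/w19c.png',cv2.resize(a[60:330,190:370],None,fx=3,fy=2.2,interpolation=cv2.INTER_CUBIC))"
```

```text
t 20.02 pos [0.5437 0.101  0.0877] rpy [-179.98    0.23   -1.  ] w 0.0201 F [ 1.2 -0.1 -1.4]
shift mm [ 1.8 -0.6  2.7] rot deg [-0.02  0.23 -0.  ]
```

View pics/w19c.png

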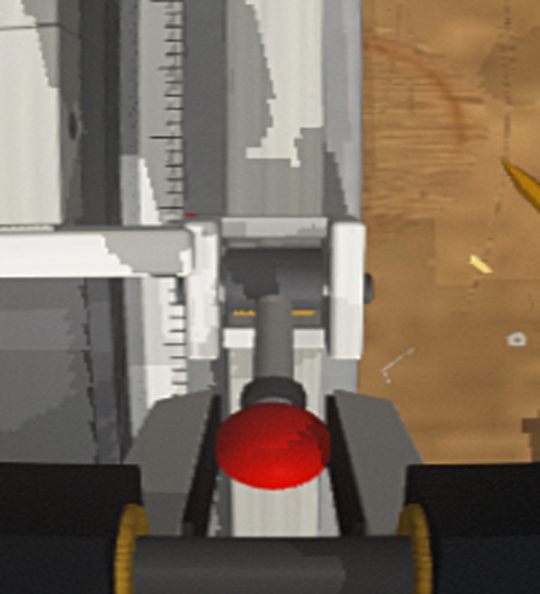

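```bash
python3 -c "
from h import *
s=snap('wrist')
im=s['img'].astype(int); m=(im[...,0]>100)&(im[...,1]<60)&(im[...,2]<60); m[:205]=0; m[:,:255]=0; m[:,315:]=0;m[295:]=0
ys,xs=np.nonzero(m); print(xs.min(),xs.max(),ys.min(),ys.max())
K=(xs.min()+xs.max())/2,(ys.min()+ys.max())/2
for z in (.094,.1,.106): print(onz(s,*K,z,True))
# hinge barrel/carriage: top corners crop (205,358),(348,358) z .051
for u,v in [(203,222),(203,358),(348,358),(348,224)]: print(np.round(onz(s,190+u/3,60+v/2.2,.051,True),4))
t=snap('scene','s19.png'); a=t['img'][:,:,::-1]; cv2.imwrite('pics/s19c.png',cv2.resize(a[190:340,190:310],None,fx=5,fy=4,interpolation=cv2.INTER_CUBIC))
rel(.5455,.1015,.085,-1)
"
```

```text
263 296 244 281
[0.54447773 0.0985056  0.094     ]
[0.54456778 0.10099655 0.1       ]
[0.54465783 0.1034875  0.106     ]
[0.5307 0.1525 0.051 ]
[0.5294 0.1102 0.051 ]
[0.5625 0.1097 0.051 ]
[0.5625 0.1513 0.051 ]
t 20.17 pos [0.5439 0.1009 0.0877] rpy [-179.98    0.22   -1.01] w 0.0202 F [-3.3 -0.1  1.3]
shift mm [ 1.6 -0.6  2.7] rot deg [-0.02  0.22 -0.01]
```

View pics/s19c.png

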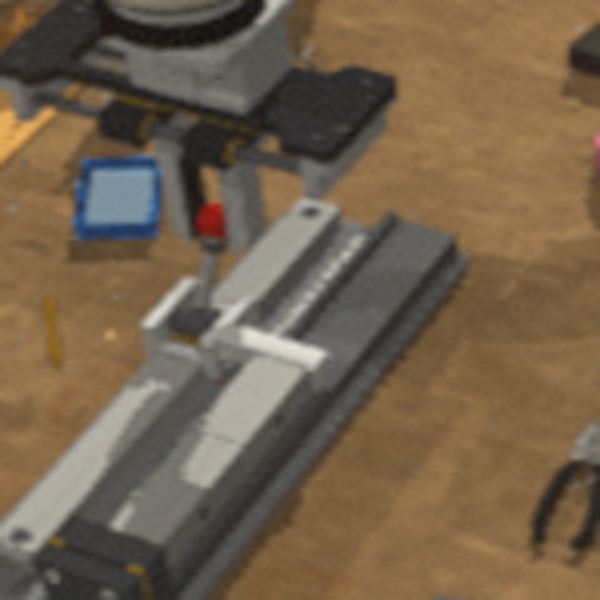

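Call:
{"method": "jog_arm", "body": {"series": [{"x": 0,"y": -0.005,"z": -0.0025,"rx": 0,"ry": 0,"rz": 0},{"x": 0,"y": -0.005,"z": -0.0023,"rx": 0,"ry": 0,"rz": 0},{"x": 0,"y": -0.0055,"z": -0.002,"rx": 0,"ry": 0,"rz": 0},{"x": 0,"y": -0.0055,"z": -0.001,"rx": 0,"ry": 0,"rz": 0}]}}

```text
time: 20.5
tool_pos: [0.5441, 0.1205, 0.0942]
ee_rot: [3.137, 0.005, -0.02]
wrist_force: [-1.5, -3.0, -0.2]
width: 0.0201
```

```bash
python3 -c "
from h import *
rel(.5455,.101+.0325,.0965,-1)
s=snap('wrist','w20.png')
a=s['img'][:,:,::-1]; cv2.imwrite('pics/w20c.png',cv2.resize(a[60:330,190:370],None,fx=3,fy=2.2,interpolation=cv2.INTER_CUBIC))"
```

```text
t 20.5 pos [0.5441 0.1205 0.0942] rpy [179.74   0.3   -1.15] w 0.0201 F [-1.5 -3.  -0.2]
shift mm [  1.1 -13.   -2.3] rot deg [ 0.26  0.3  -0.15]
```

View pics/w20c.png

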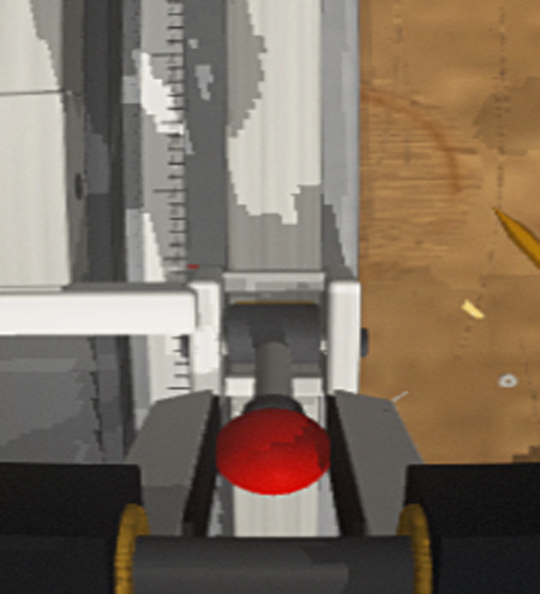

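The ball is carried along and the lever is turning. The stop is still against the block. Continuing along the arc.

Call:
{"method": "jog_arm", "body": {"series": [{"x": 0,"y": -0.006,"z": -0.001,"rx": 0.2,"ry": 0.3,"rz": 0},{"x": 0,"y": -0.006,"z": -0.0007,"rx": 0,"ry": 0,"rz": 0},{"x": 0,"y": -0.006,"z": 0,"rx": 0,"ry": 0,"rz": 0},{"x": 0,"y": -0.006,"z": 0.0005,"rx": 0,"ry": 0,"rz": 0},{"x": 0,"y": -0.006,"z": 0.001,"rx": 0,"ry": 0,"rz": 0}]}}

```text
time: 20.97
tool_pos: [0.5447, 0.1536, 0.0935]
ee_rot: [3.14, -0.0, -0.019]
wrist_force: [0.4, -3.9, -3.5]
width: 0.0203
```

```bash
python3 -c "
from h import *
rel(.5455,.101+.0325,.0965,-1)"
```

```text
t 20.97 pos [0.5447 0.1536 0.0935] rpy [ 1.7988e+02 -2.0000e-02 -1.1100e+00] w 0.0203 F [ 0.4 -3.9 -3.5]
shift mm [ 1.2 20.  -3. ] rot deg [ 0.12 -0.02 -0.11]
```

Call:
{"method": "jog_arm", "body": {"series": [{"x": 0,"y": -0.007,"z": 0.0028,"rx": 0,"ry": 0,"rz": 0},{"x": 0,"y": -0.007,"z": 0.0037,"rx": 0,"ry": 0,"rz": 0},{"x": 0,"y": -0.0064,"z": 0.0046,"rx": 0,"ry": 0,"rz": 0},{"x": 0,"y": -0.006,"z": 0.0054,"rx": 0,"ry": 0,"rz": 0}]}}

```text
time: 21.3
tool_pos: [0.5474, 0.1871, 0.08]
ee_rot: [-3.135, -0.007, -0.018]
wrist_force: [-0.9, 0.3, 0.5]
width: 0.0005
```

```bash
python3 -c "
from h import *
rel(.5455,.101+.0325,.044-.0125,-1)"
```

```text
t 21.3 pos [0.5474 0.1871 0.08  ] rpy [-179.62   -0.42   -1.04] w 0.0005 F [-0.9  0.3  0.5]
shift mm [-1.3 54.  48.1] rot deg [-0.38 -0.42 -0.03]
```

The fingers slipped off the ball when the cam began to bite (width 0). Looking.

```bash
python3 -c "
from h import *
rel(.5455,.101+.0325,.044-.0125,-1)
s=snap('wrist','w21.png')
t=snap('scene','s21.png'); a=t['img'][:,:,::-1]; cv2.imwrite('pics/s21c.png',cv2.resize(a[190:340,170:310],None,fx=5,fy=4,interpolation=cv2.INTER_CUBIC))
"
```

```text
t 21.3 pos [0.5474 0.1871 0.08  ] rpy [-179.62   -0.42   -1.04] w 0.0005 F [-0.9  0.3  0.5]
shift mm [-1.3 54.  48.1] rot deg [-0.38 -0.42 -0.03]
```

View pics/w21.png

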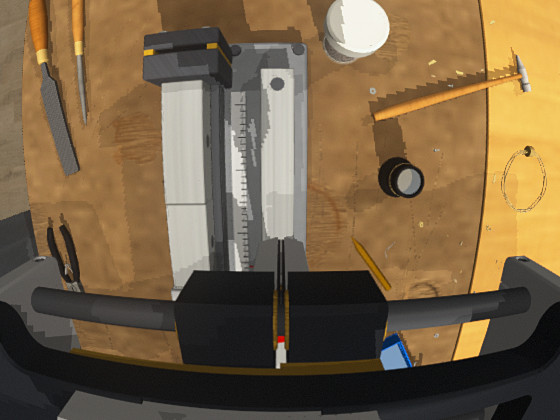

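View pics/s21c.png

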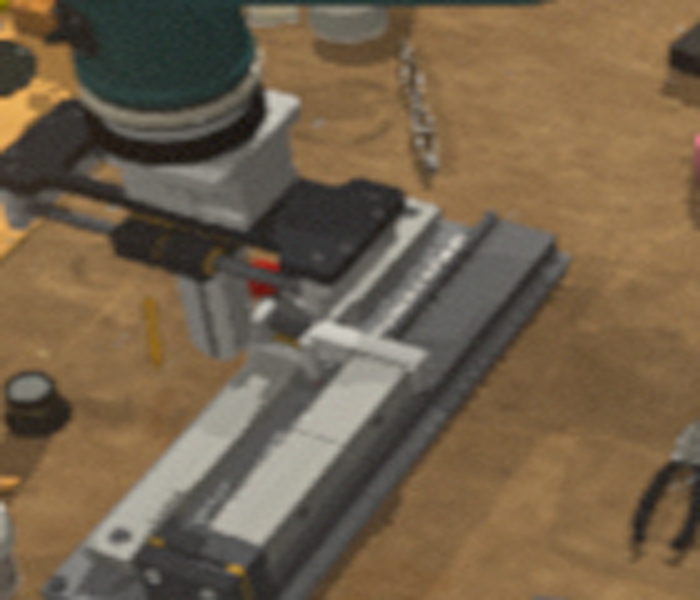

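Call:
{"method": "jog_arm", "body": {"series": [{"x": 0,"y": -0.004,"z": -0.02,"rx": 0,"ry": 0,"rz": 0},{"x": 0,"y": 0,"z": -0.035,"rx": 0,"ry": 0,"rz": 0},{"x": 0,"y": 0,"z": -0.03,"rx": 0,"ry": 0,"rz": 0},{"x": 0,"y": 0.03,"z": 0,"rx": 0,"ry": 0,"rz": 0},{"x": 0,"y": 0.035,"z": 0,"rx": 0,"ry": 0,"rz": 0},{"x": 0,"y": 0,"z": 0,"rx": 0,"ry": 0,"rz": 0},{"x": 0,"y": 0,"z": 0,"rx": 0,"ry": 0,"rz": 0}], "claw": 0.5}}

```text
time: 21.98
tool_pos: [0.5456, 0.125, 0.1652]
ee_rot: [-3.137, -0.004, -0.013]
wrist_force: [0.4, -0.1, -0.8]
width: 0.0435
```

```bash
python3 -c "
from h import *
rel(.5455,.101+.0325,.044-.0125,-1)
s=snap('wrist','w22.png')
"
```

```text
t 21.98 pos [0.5456 0.125  0.1652] rpy [-179.74   -0.24   -0.76] w 0.0435 F [ 0.4 -0.1 -0.8]
shift mm [ -0.7  -7.9 133.8] rot deg [-0.26 -0.24  0.24]
```

View pics/w22.png

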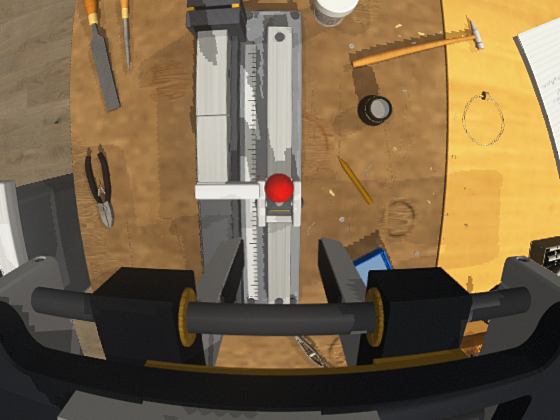

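```bash
python3 -c "
from h import *
s=snap('wrist')
im=s['img'].astype(int); m=(im[...,0]>100)&(im[...,1]<60)&(im[...,2]<60); m[:150]=0; m[:,:255]=0; m[:,310:]=0;m[230:]=0
ys,xs=np.nonzero(m); print(xs.min(),xs.max(),ys.min(),ys.max())
K=(xs.min()+xs.max())/2,(ys.min()+ys.max())/2
for z in (.095,.1,.105,.109): print(onz(s,*K,z,True))
# carriage / foot points
a=s['img'][:,:,::-1]; cv2.imwrite('pics/w22c.png',cv2.resize(a[150:240,180:320],None,fx=5,fy=5,interpolation=cv2.INTER_CUBIC))
rel(.5455,.101+.0325,.044-.0125,-1)
"
```

```text
258 292 174 201
[0.54318642 0.15299823 0.095     ]
[0.54326553 0.15380315 0.1       ]
[0.54334464 0.15460807 0.105     ]
[0.54340793 0.15525201 0.109     ]
t 22.08 pos [0.5454 0.1256 0.1648] rpy [-179.77   -0.2    -0.69] w 0.0464 F [-0.1  0.3 -0.2]
shift mm [ -0.4  -7.4 133.4] rot deg [-0.23 -0.2   0.31]
```

View pics/w22c.png

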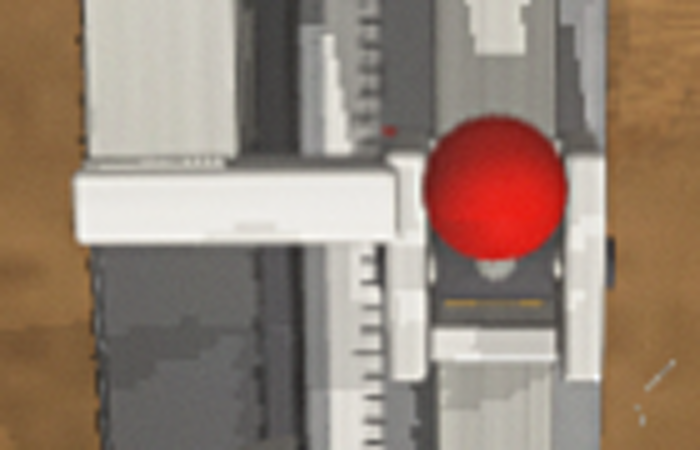

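Call:
{"method": "jog_arm", "body": {"series": [{"x": 0,"y": -0.02,"z": 0.005,"rx": 0,"ry": 0,"rz": 0},{"x": 0,"y": -0.008,"z": 0.015,"rx": 0,"ry": 0,"rz": 0.3},{"x": 0,"y": 0,"z": 0.02,"rx": 0,"ry": 0,"rz": 0},{"x": 0,"y": 0,"z": 0,"rx": 0,"ry": 0,"rz": 0}]}}

```text
time: 22.42
tool_pos: [0.5462, 0.158, 0.1235]
ee_rot: [-3.136, -0.004, -0.015]
wrist_force: [-0.8, -0.6, -0.5]
width: 0.0466
```

```bash
python3 -c "
from h import *
rel(.545,.1545,.0865,-1)
s=snap('wrist')
im=s['img'].astype(int); m=(im[...,0]>100)&(im[...,1]<60)&(im[...,2]<60); m[:170]=0; m[:,:263]=0; m[:,310:]=0;m[290:]=0
ys,xs=np.nonzero(m); print(xs.min(),xs.max(),ys.min(),ys.max())
K=(xs.min()+xs.max())/2,(ys.min()+ys.max())/2
for z in (.1,.105,.109): print(onz(s,*K,z,True))
"
```

```text
t 22.42 pos [0.5462 0.158  0.1235] rpy [-179.67   -0.26   -0.88] w 0.0466 F [-0.8 -0.6 -0.5]
shift mm [-1.3  3.7 37. ] rot deg [-0.33 -0.26  0.12]
263 294 233 264
[0.54611165 0.15323614 0.1       ]
[0.54615345 0.15503371 0.105     ]
[0.54618688 0.15647177 0.109     ]
```

Call:
{"method": "jog_arm", "body": {"series": [{"x": -0.001,"y": 0.003,"z": 0.012,"rx": -0.3,"ry": -0.2,"rz": 0.1},{"x": 0,"y": 0,"z": 0.015,"rx": 0,"ry": 0,"rz": 0},{"x": 0,"y": 0,"z": 0.005,"rx": 0,"ry": 0,"rz": 0},{"x": 0,"y": 0,"z": 0,"rx": 0,"ry": 0,"rz": 0}]}}

```text
time: 22.8
tool_pos: [0.5476, 0.1565, 0.0943]
ee_rot: [-3.14, -0.007, -0.015]
wrist_force: [-0.2, 0.0, -0.4]
width: 0.0466
```

```bash
python3 -c "
from h import *
rel(.545,.1545,.0865,-1)"
```

```text
t 22.8 pos [0.5476 0.1565 0.0943] rpy [-179.92   -0.42   -0.88] w 0.0466 F [-0.2  0.  -0.4]
shift mm [-2.6  2.1  7.7] rot deg [-0.08 -0.42  0.12]
```

Call:
{"method": "jog_arm", "body": {"series": [{"x": -0.002,"y": 0.002,"z": 0.006,"rx": 0,"ry": -0.4,"rz": 0.1},{"x": 0,"y": 0,"z": 0.003,"rx": 0,"ry": 0,"rz": 0},{"x": 0,"y": 0,"z": 0,"rx": 0,"ry": 0,"rz": 0}]}}

```text
time: 23.05
tool_pos: [0.5463, 0.1542, 0.0859]
ee_rot: [-3.14, -0.002, -0.018]
wrist_force: [-0.0, 0.3, 0.7]
width: 0.0471
```

Call:
{"method": "jog_arm", "body": {"series": [{"x": 0,"y": 0,"z": 0,"rx": 0,"ry": 0,"rz": 0},{"x": 0,"y": 0,"z": 0,"rx": 0,"ry": 0,"rz": 0},{"x": 0,"y": 0,"z": 0,"rx": 0,"ry": 0,"rz": 0},{"x": 0,"y": 0,"z": 0,"rx": 0,"ry": 0,"rz": 0},{"x": 0,"y": 0,"z": 0,"rx": 0,"ry": 0,"rz": 0},{"x": 0,"y": 0,"z": 0,"rx": 0,"ry": 0,"rz": 0}], "claw": 0}}

```text
time: 23.55
tool_pos: [0.5446, 0.1542, 0.0872]
ee_rot: [-3.14, 0.002, -0.018]
wrist_force: [0.5, -0.3, -0.3]
width: 0.0205
```

```bash
python3 -c "
from h import *
rel(.545,.1545,.0865,-1)"
```

```text
t 23.55 pos [0.5446 0.1542 0.0872] rpy [-1.7989e+02  1.0000e-01 -1.0300e+00] w 0.0205 F [ 0.5 -0.3 -0.3]
shift mm [ 0.3 -0.3  0.7] rot deg [-0.11  0.1  -0.03]
```

Call:
{"method": "jog_arm", "body": {"series": [{"x": 0,"y": -0.004,"z": 0.0013,"rx": 0,"ry": 0,"rz": 0},{"x": 0,"y": -0.004,"z": 0.0016,"rx": 0,"ry": 0,"rz": 0}]}}

```text
time: 23.72
tool_pos: [0.5448, 0.1606, 0.0843]
ee_rot: [3.14, 0.002, -0.019]
wrist_force: [-1.8, -1.9, 0.7]
width: 0.0206
```

```bash
python3 -c "
from h import *
rel(.545,.1335,.0265,-1)"
```

```text
t 23.72 pos [0.5448 0.1606 0.0843] rpy [ 1.7991e+02  9.0000e-02 -1.1000e+00] w 0.0206 F [-1.8 -1.9  0.7]
shift mm [ 0.8 27.  57.8] rot deg [ 0.09  0.09 -0.1 ]
```

Call:
{"method": "jog_arm", "body": {"series": [{"x": 0,"y": -0.004,"z": 0.0018,"rx": 0,"ry": 0,"rz": 0},{"x": 0,"y": -0.004,"z": 0.0021,"rx": 0,"ry": 0,"rz": 0}]}}

```text
time: 23.88
tool_pos: [0.545, 0.1679, 0.0803]
ee_rot: [3.137, 0.002, -0.02]
wrist_force: [-1.4, -3.0, 1.6]
width: 0.0203
```

```bash
python3 -c "
from h import *
rel(.545,.1335,.0265,-1)"
```

```text
t 23.88 pos [0.545  0.1679 0.0803] rpy [ 1.7974e+02  1.0000e-01 -1.1300e+00] w 0.0203 F [-1.4 -3.   1.6]
shift mm [ 0.8 34.1 53.9] rot deg [ 0.26  0.1  -0.13]
```

Holding. Continuing in small steps (about 32° past vertical).

Call:
{"method": "jog_arm", "body": {"series": [{"x": 0,"y": -0.004,"z": 0.0025,"rx": 0.2,"ry": 0,"rz": 0},{"x": 0,"y": -0.004,"z": 0.0028,"rx": 0,"ry": 0,"rz": 0}]}}

```text
time: 24.05
tool_pos: [0.5451, 0.176, 0.0747]
ee_rot: [3.139, 0.002, -0.02]
wrist_force: [-2.4, -3.7, 2.8]
width: 0.0202
```

```bash
python3 -c "
from h import *
rel(.545,.1335,.0265,-1)"
```

```text
t 24.05 pos [0.5451 0.176  0.0747] rpy [ 1.7986e+02  1.1000e-01 -1.1300e+00] w 0.0202 F [-2.4 -3.7  2.8]
shift mm [ 0.8 42.4 48.3] rot deg [ 0.14  0.11 -0.13]
```

Call:
{"method": "jog_arm", "body": {"series": [{"x": 0,"y": -0.0034,"z": 0.0031,"rx": 0,"ry": 0,"rz": 0},{"x": 0,"y": -0.0032,"z": 0.0033,"rx": 0,"ry": 0,"rz": 0}]}}

```text
time: 24.22
tool_pos: [0.5453, 0.1835, 0.0679]
ee_rot: [3.139, 0.002, -0.02]
wrist_force: [-1.9, -2.9, 0.5]
width: 0.0203
```

```bash
python3 -c "
from h import *
rel(.545,.1335,.0265,-1)
s=snap('wrist','w23.png')
a=s['img'][:,:,::-1]; cv2.imwrite('pics/w23c.png',cv2.resize(a[60:330,170:370],None,fx=3,fy=2.2,interpolation=cv2.INTER_CUBIC))"
```

```text
t 24.22 pos [0.5453 0.1835 0.0679] rpy [ 1.7986e+02  9.0000e-02 -1.1200e+00] w 0.0203 F [-1.9 -2.9  0.5]
shift mm [ 0.8 49.9 41.5] rot deg [ 0.14  0.09 -0.12]
```

View pics/w23c.png

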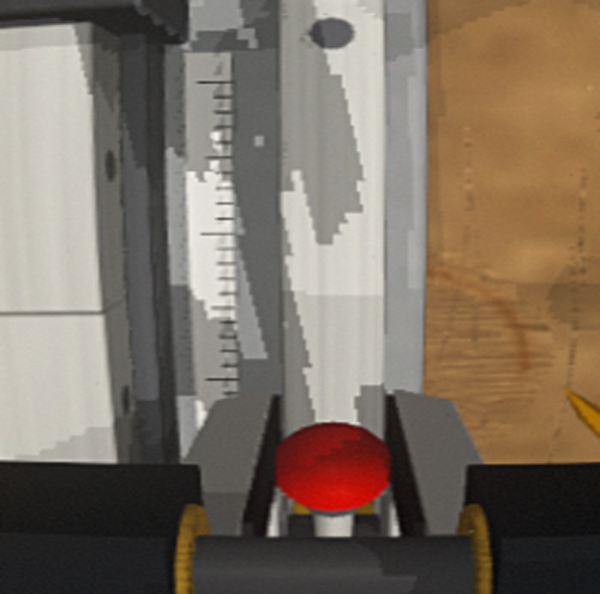

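The ball is still held and about 50° past vertical. Continuing.

Call:
{"method": "jog_arm", "body": {"series": [{"x": 0,"y": -0.0028,"z": 0.0038,"rx": 0,"ry": 0,"rz": 0},{"x": 0,"y": -0.0024,"z": 0.004,"rx": 0,"ry": 0,"rz": 0}]}}

```text
time: 24.43
tool_pos: [0.5453, 0.1909, 0.0594]
ee_rot: [-3.141, 0.001, -0.019]
wrist_force: [-0.4, -1.9, 1.9]
width: 0.0204
```

```bash
python3 -c "
from h import *
rel(.545,.1335,.0265,-1)"
```

```text
t 24.43 pos [0.5453 0.1909 0.0594] rpy [-1.7998e+02  9.0000e-02 -1.0800e+00] w 0.0204 F [-0.4 -1.9  1.9]
shift mm [ 0.8 57.4 32.9] rot deg [-0.02  0.09 -0.08]
```

Call:
{"method": "jog_arm", "body": {"series": [{"x": 0,"y": -0.002,"z": 0.0042,"rx": 0,"ry": 0,"rz": 0},{"x": 0,"y": -0.0017,"z": 0.0044,"rx": 0,"ry": 0,"rz": 0}]}}

```text
time: 24.6
tool_pos: [0.5455, 0.1969, 0.0506]
ee_rot: [-3.138, 0.001, -0.018]
wrist_force: [-5.2, 1.6, 4.1]
width: 0.0198
```

```bash
python3 -c "
from h import *
rel(.545,.1335,.0265,-1)"
```

```text
t 24.6 pos [0.5455 0.1969 0.0506] rpy [-1.7978e+02  5.0000e-02 -1.0500e+00] w 0.0198 F [-5.2  1.6  4.1]
shift mm [ 0.7 63.5 23.9] rot deg [-0.22  0.05 -0.05]
```

Call:
{"method": "jog_arm", "body": {"series": [{"x": -0.001,"y": 0.0005,"z": 0.004,"rx": 0,"ry": 0,"rz": 0},{"x": 0,"y": 0.0005,"z": 0.004,"rx": 0,"ry": 0,"rz": 0}]}}

```text
time: 24.77
tool_pos: [0.5457, 0.2013, 0.0432]
ee_rot: [-3.128, -0.003, -0.017]
wrist_force: [-0.6, 4.6, 2.6]
width: 0.0196
```

Call:
{"method": "jog_arm", "body": {"series": [{"x": 0,"y": 0,"z": 0.003,"rx": 0,"ry": 0,"rz": 0},{"x": 0,"y": 0,"z": 0.003,"rx": 0,"ry": 0,"rz": 0}]}}

```text
time: 24.93
tool_pos: [0.5458, 0.2043, 0.0401]
ee_rot: [-3.123, -0.005, -0.016]
wrist_force: [-10.1, -0.9, 16.7]
width: 0.0177
```

```bash
python3 -c "
from h import *
rel(.545,.1335,.0265,-1)
s=snap('wrist','w24.png')
t=snap('scene','s24.png'); a=t['img'][:,:,::-1]; cv2.imwrite('pics/s24c.png',cv2.resize(a[190:340,170:310],None,fx=5,fy=4,interpolation=cv2.INTER_CUBIC))
"
```

```text
t 24.93 pos [0.5458 0.2043 0.0401] rpy [-178.92   -0.26   -0.9 ] w 0.0177 F [-10.1  -0.9  16.7]
shift mm [ 0.2 71.  12.3] rot deg [-1.08 -0.26  0.1 ]
```

View pics/s24c.png

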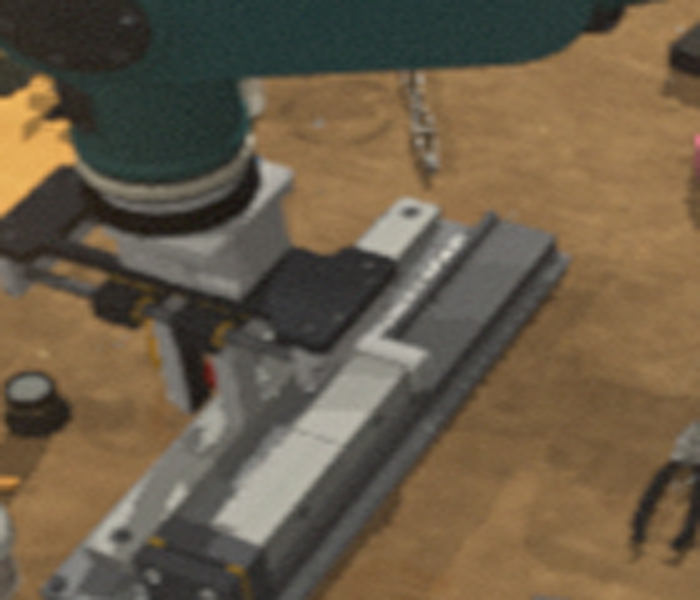

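View pics/w24.png

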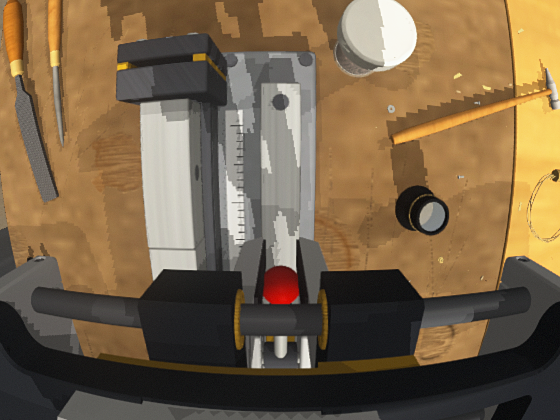

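Push-down force is 17 N with no further travel, so the lever looks to be at its end stop. I'll release, rise, look, then press the ball down with closed fingertips to confirm.

Call:
{"method": "jog_arm", "body": {"series": [{"x": 0,"y": 0,"z": 0,"rx": 0,"ry": 0,"rz": 0},{"x": 0,"y": 0,"z": 0,"rx": 0,"ry": 0,"rz": 0},{"x": 0,"y": 0,"z": 0,"rx": 0,"ry": 0,"rz": 0},{"x": 0,"y": 0,"z": -0.01,"rx": 0,"ry": 0,"rz": 0},{"x": 0,"y": 0,"z": -0.03,"rx": 0,"ry": 0,"rz": 0},{"x": 0,"y": 0,"z": -0.03,"rx": 0,"ry": 0,"rz": 0},{"x": 0,"y": 0,"z": 0,"rx": 0,"ry": 0,"rz": 0},{"x": 0,"y": 0,"z": 0,"rx": 0,"ry": 0,"rz": 0}], "claw": 0.45}}

```text
time: 25.7
tool_pos: [0.5456, 0.2025, 0.1088]
ee_rot: [-3.123, -0.004, -0.017]
wrist_force: [0.1, 0.8, -0.9]
width: 0.0425
```

```bash
python3 -c "
from h import *
rel(.545,.1963,.1,-1)
s=snap('wrist','w25.png')
im=s['img'].astype(int); m=(im[...,0]>100)&(im[...,1]<60)&(im[...,2]<60); m[:170]=0; m[:,:263]=0; m[:,310:]=0;m[300:]=0
ys,xs=np.nonzero(m); print(xs.min(),xs.max(),ys.min(),ys.max())
K=(xs.min()+xs.max())/2,(ys.min()+ys.max())/2
for z in (.055,.0608,.065): print(onz(s,*K,z,True))
"
```

```text
t 25.7 pos [0.5456 0.2025 0.1088] rpy [-178.91   -0.21   -0.98] w 0.0425 F [ 0.1  0.8 -0.9]
shift mm [-0.5  6.4  8.7] rot deg [-1.09 -0.21  0.03]
266 294 229 257
[0.54640051 0.19200133 0.055     ]
[0.54642531 0.19389132 0.0608    ]
[0.54644327 0.19525993 0.065     ]
```

View pics/w25.png

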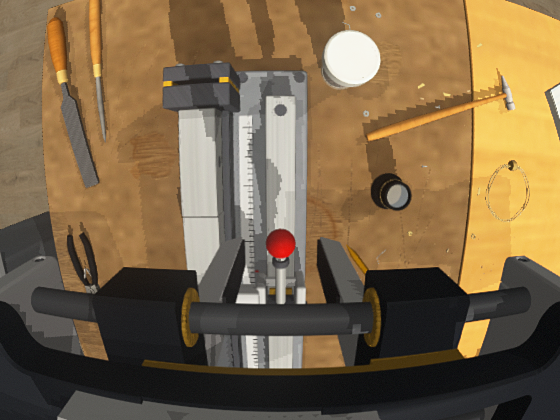

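Ball at (280, 243), lever pointing at the guide. Next I'll press on its top to confirm.

Call:
{"method": "jog_arm", "body": {"series": [{"x": 0,"y": 0.006,"z": -0.01,"rx": -1.1,"ry": -0.2,"rz": 0},{"x": 0,"y": 0.001,"z": 0,"rx": 0,"ry": 0,"rz": 0},{"x": 0,"y": 0,"z": 0,"rx": 0,"ry": 0,"rz": 0},{"x": 0,"y": 0,"z": 0.012,"rx": 0,"ry": 0,"rz": 0},{"x": 0,"y": 0,"z": 0.012,"rx": 0,"ry": 0,"rz": 0},{"x": 0,"y": 0,"z": 0,"rx": 0,"ry": 0,"rz": 0}], "claw": 0}}

```text
time: 26.25
tool_pos: [0.5438, 0.1944, 0.0876]
ee_rot: [3.14, 0.005, -0.018]
wrist_force: [-0.9, 0.3, -1.3]
width: 0.0056
```

```bash
python3 -c "
from h import *
rel(.5455,.1955,.075,-1)"
```

```text
t 26.25 pos [0.5438 0.1944 0.0876] rpy [179.93   0.27  -1.02] w 0.0056 F [-0.9  0.3 -1.3]
shift mm [ 1.7 -1.1 12.6] rot deg [ 0.07  0.27 -0.02]
```

Call:
{"method": "jog_arm", "body": {"series": [{"x": 0.0015,"y": -0.001,"z": 0.006,"rx": 0,"ry": 0.3,"rz": 0},{"x": 0,"y": 0,"z": 0.006,"rx": 0,"ry": 0,"rz": 0},{"x": 0,"y": 0,"z": 0.002,"rx": 0,"ry": 0,"rz": 0}]}}

```text
time: 26.5
tool_pos: [0.5447, 0.1955, 0.0717]
ee_rot: [3.14, 0.001, -0.018]
wrist_force: [-1.8, -1.9, 16.9]
width: 0.0006
```

Call:
{"method": "jog_arm", "body": {"series": [{"x": 0,"y": 0,"z": 0.003,"rx": 0,"ry": 0,"rz": 0},{"x": 0,"y": 0,"z": 0.003,"rx": 0,"ry": 0,"rz": 0}]}}

```text
time: 26.67
tool_pos: [0.5449, 0.1955, 0.0718]
ee_rot: [3.14, -0.001, -0.017]
wrist_force: [-8.5, -1.5, 15.8]
width: 0.0005
```

Call:
{"method": "jog_arm", "body": {"series": [{"x": 0,"y": 0,"z": 0.003,"rx": 0,"ry": 0,"rz": 0},{"x": 0,"y": 0,"z": 0.003,"rx": 0,"ry": 0,"rz": 0}]}}

```text
time: 26.83
tool_pos: [0.5449, 0.1955, 0.0719]
ee_rot: [3.14, -0.003, -0.017]
wrist_force: [-3.1, -1.7, 11.5]
width: 0.0002
```

Contact is at z = 0.0718, exactly the locked height (0.0608 + 0.011), and it held under 17 N. Retreating for a last check.

Call:
{"method": "jog_arm", "body": {"series": [{"x": 0,"y": 0,"z": -0.015,"rx": 0,"ry": 0,"rz": 0},{"x": 0,"y": 0,"z": -0.04,"rx": 0,"ry": 0,"rz": 0},{"x": 0,"y": 0,"z": -0.04,"rx": 0,"ry": 0,"rz": 0},{"x": -0.02,"y": 0.03,"z": -0.01,"rx": 0,"ry": 0,"rz": 0},{"x": -0.03,"y": 0.035,"z": 0,"rx": 0,"ry": 0,"rz": 0},{"x": 0,"y": 0.035,"z": 0,"rx": 0,"ry": 0,"rz": 0},{"x": 0,"y": 0,"z": 0,"rx": 0,"ry": 0,"rz": 0},{"x": 0,"y": 0,"z": 0,"rx": 0,"ry": 0,"rz": 0}]}}

```text
time: 27.5
tool_pos: [0.4905, 0.0942, 0.1797]
ee_rot: [3.139, -0.003, -0.014]
wrist_force: [-0.3, -0.0, -0.0]
width: 0.0003
```

```bash
python3 -c "
from h import *
rel(.545,.1963,.1,-1)
s=snap('wrist','w26.png'); a=s['img'][:,:,::-1]; cv2.imwrite('pics/w26c.png',cv2.resize(a[0:260,200:400],None,fx=3.5,fy=2.3,interpolation=cv2.INTER_CUBIC))
t=snap('scene','s26.png'); a=t['img'][:,:,::-1]; cv2.imwrite('pics/s26c.png',cv2.resize(a[130:360,120:400],None,fx=2.6,fy=2.6,interpolation=cv2.INTER_CUBIC))
"
```

```text
t 27.5 pos [0.4905 0.0942 0.1797] rpy [ 1.7983e+02 -1.5000e-01 -7.8000e-01] w 0.0003 F [-0.3 -0.  -0. ]
shift mm [  52.9 -103.1   79.5] rot deg [ 0.17 -0.15  0.22]
```

View pics/w26c.png

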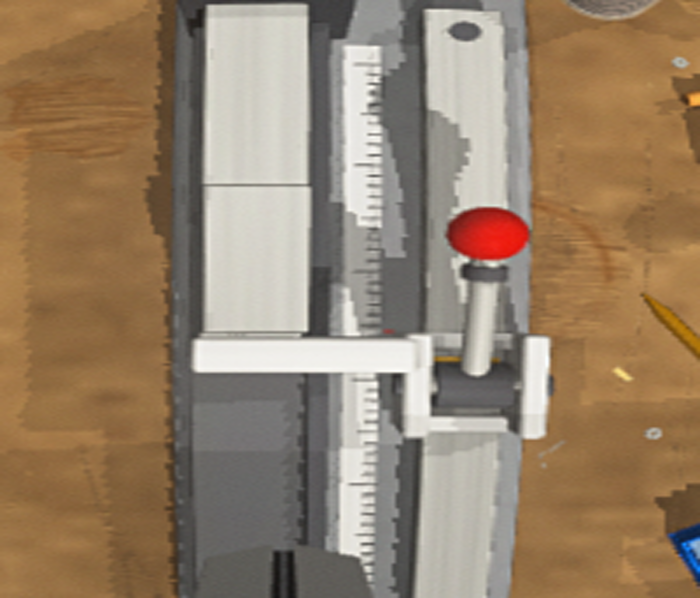

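View pics/s26c.png

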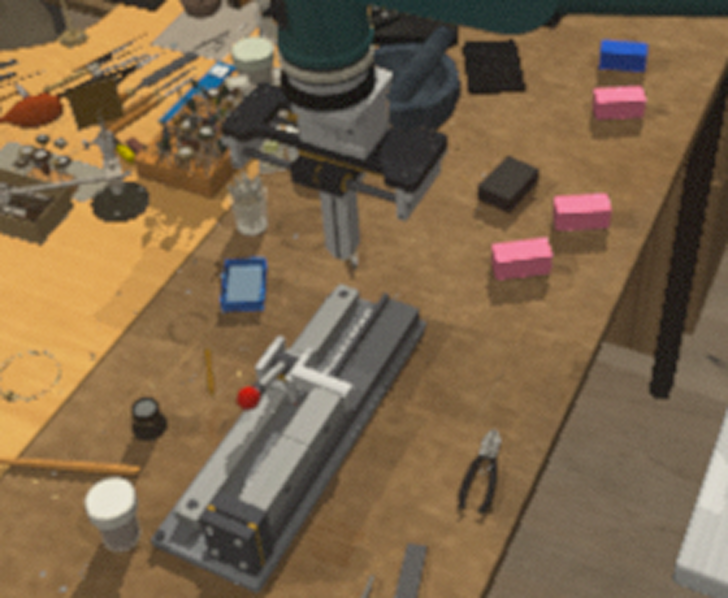

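The stack is closed: both blocks are in line, the stop's pad is on the short block, and the lever is down towards the guide. The bystanders are where they started. Handing in.

```bash
python3 -c "
from h import *
print(ticket.close_job())"
```

```text
the job is handed in; nothing more can be done
None
```

The stop is set from the two blocks and clamped, and I handed the job in at about 27.6 s.

**What I did**
- **Wringing:** I laid the short steel block on the bed staggered 12.5 mm to the front. I brought its end face onto the long block, which seated the long block against the guide. I then slid it back, faces touching, until it was in line and home against the lip.
- **Stop:** I pushed the foot up until saw guide, blocks and stop were closed with no further travel.
- **Lever:** After that I flipped the cam lever over towards the saw guide. On the first try my fingers slipped off the ball about 20° past upright, before the cam bit. I gripped it again deeper and took it all the way over.

**Last checks**
- **Blocks:** The short block stopped dead at the lip under 13 N and along the bed under 15 N.
- **Stop:** It did not move under 11 N before clamping. I did not push-test it after clamping.
- **Lever:** The ball top is at z = 71.8 mm, the calculated locked height, and held when I pressed it with 17 N.
- **Pictures:** I see no gap at either joint and the bystanders undisturbed. The long block may sit about 0.3 mm off the short block's line.

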